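# Tip the beads out of the spring-lid box

### The arm

A 7-joint arm with a two-finger parallel gripper is mounted at the origin on a cart in front of the work surface, level with it; the furniture and walls round the work are solid. World frame = base frame: x ahead of the robot, y to its left, z up, the work surface at z = 0. Lengths are in m, angles in degrees, forces in N, time in s.
With the tool pointing down it reaches from about 0.4 to 0.925 m from the base axis. Payload 5.6 kg.
Tool frame: the origin (TCP) lies at the very end of the fingers, on their centre line; the grasp point (between the pads) lies env.pinch_z behind it (env.pinch_z is the distance from the TCP to the grasp point, in m); z points along the fingers, y is the line along which they close (so a half turn about z gives the same grasp; the last joint's range is limited). The gripper opens to 85 mm and grips with 20 to 120 N. Pads are 22 mm wide; open, the fingers measure 114 mm over their backs; the gripper's body (76 mm by 85 mm) begins 54 mm behind the grasp point. The pads swing forward as they close: fully open they stand 13 mm farther back than shut.
Start: joints at [-74.026, 26.786, -0.665, 91.828, 0.344, 61.387, -3.226], TCP at [0.206, 0.617, 0.2] pointing down, gripper open.
Joint ranges: [-144.91, 144.91], [-17.63, 115.5], [-89.93, 88.59], [15.96, 139.68], [-74.01, 254.01], [8.47, 105.57], [-167.45, 167.45]. Speed limits (degrees/s): [147.25, 147.25, 180, 180, 180, 180, 180].

### API

Orientations are given as [roll, pitch, yaw] about the fixed x, y, z axes, in that order (R = Rz(yaw) Ry(pitch) Rx(roll)).
In Python, from station import env, vision, job gives the robot as it stands.
- The arm moves only by the tool carry_out, never from a script. Its argument "deltas" is a list of rows, each an object of numbers: "x", "y", "z": the shift along the tool's x, y, z in mm; "rx", "ry", "rz": the turn, a rotation vector about the tool's x, y, z in degrees; "jaw": the gripper's target within -1 to 1 (fully open at 1, half-way at 0, shut at -1). A call has 1 to 10 rows; each row is the pose to reach, as a shift and turn from the pose commanded when the call began, along the tool's axes at that moment; what a row does not reach only later rows make up. A row lasts 1/10 s, in which the tool goes at most 50 mm and 8.59 degrees, less where a joint would pass 70% of its speed; a pose out of reach is approached as far as the arm can. A call with a gripper value outside its range is refused whole. The fingers move at their own pace and stop on an object; the grip force is fixed at half the most. Time passes only in rows, so rows that repeat a pose let the fingers close. It gives the time, the measured TCP pose, the force, the opening and the grip force at its end, in the units of the state.
- env.read_state(): the state, without advancing time (a new reading comes with each control period).
- vision.capture(name): name is "scene" or "top" or "wrist"; returns the picture (384x512x3 uint8, red, green, blue); there is no depth.
- vision.camera_info(name): a dict with "fx", "fy", "cx", "cy" (pixels), "eye" and "orientation" of the camera in the world; the wrist camera has in their place "hand_eye" (4x4, takes a point from camera to tool coordinates, whose origin is the TCP and whose axes are the flange's). Camera axes: x right, y down, z forward; pixel columns grow to the right and rows downward; lengths in m; the calibration is good to about 2 mm. A picture is of the moment at which its call begins: read the wrist's pose just before it. camera_info takes no time and is no camera call.
- job.sign_off(): hands the job in; it is judged then, once.
The state is a dict: "t": time; "joints": joint angles; "qd": joint speeds; "effort": joint torques, N m; "tool_pos": TCP position; "tool_rot": TCP orientation; "ft_force": force on the tool from outside, world axes, zero at the start; "wrist_torque": the same for the moment, N m; "width": opening from 0.0 (shut) to 1.0 (fully open); "grasp_force": force on a finger pad.
Only numpy, scipy, OpenCV 4.12 (cv2) and the standard library are available. Lean on these libraries where they do the work, as an engineer would, in place of code of your own. Each camera call takes 0.05 s, during which the arm holds its last target. There are 200 camera calls.

### The job

Swing the clear lid of the blue bead box fully back until it snaps over and stays open by itself, and only then tip the box over the empty wooden tray so that all four yellow beads roll out into it. Set the emptied box back upright on the bare table with its lid still open, leaving the two red beads in their own tray and not disturbing the other things.

Things in the scene. Friction and masses are not known exactly. Their poses are not given: they have to be found in the camera images.
- bead_box: blue bead box, loose, 0.45 kg, outside 96 (its x) x 60 (y) x 44 mm high, walls 3, floor 4. Origin: centre of underside, z up. Lid hinge on its +x side (away from the robot at the start, +-0.5 rad). Inside, a 41 degree ramp climbs from floor to -x rim: beads roll out there once it is tipped -x side down by 55 degrees or more. Its long sides can be gripped (60 mm) from above with the lid back
- spout (a point): middle of the pouring rim of the blue box: top edge of its -x side, 48 mm from the box's centre, 44 mm above its underside
- lid (a joint): angle of the box's clear lid (rad): 0 shut, grows as it opens up and back, end stop 2.35. Over-centre spring: below 1.75 it pulls the lid shut (about 0.8 N at the tongue when shut, fading to nothing at 1.75); past 1.75 it pulls the lid on back to the stop and holds it there, also while the box is tipped
- lid_tongue (a point): grip point in the orange pull tongue on the lid's free edge, 125 mm from the hinge. Tongue: 16 mm wide (along the hinge), 8 mm thick, sticks out in the lid's plane from the lid edge (101 mm from the hinge) to 135 mm. Shut, it projects in front of the box 48 mm above the table, free below and at both sides
- lid_hinge (a point): middle of the hinge line, on the box's +x rim, 51 mm from the box's centre and 44 mm above its underside; the hinge runs along the box's y. Lid plate 99 x 60 x 4 mm, its inner face 1 mm above the hinge line when shut
- tray_empty: empty bead tray, light wood, grey felt floor, fixed to the table, 130x130 mm outside, walls 6 mm thick, 32 mm high, floor 6 mm; inside 118x118 mm. Origin: centre of its underside, z up
- tray_used: identical tray that already holds two red beads; fixed. Origin: centre of its underside
- bead0: yellow bead, 18 mm ball, 11 g; origin at its centre. Starts in the blue box
- bead1: yellow bead, 18 mm ball, 11 g; origin at its centre. Starts in the blue box
- bead2: yellow bead, 18 mm ball, 11 g; origin at its centre. Starts in the blue box
- bead3: yellow bead, 18 mm ball, 11 g; origin at its centre. Starts in the blue box
- used0: red bead, 18 mm ball, origin at its centre; lies in the used tray and stays there
- used1: red bead, 18 mm ball, origin at its centre; lies in the used tray and stays there
- house_big: cream model house with a red roof, 57x49x121 mm, loose bystander on the table; origin: centre of its underside
- house_low: red-brown model house, 44x36x92 mm, loose bystander on the table; origin: centre of its underside
- gold_bottle: small gold paint bottle with a black cap, 33 mm across, 70 mm high, loose bystander on the table; origin: centre of its underside
- glasses_case: black glasses case, 52x150x36 mm, loose bystander on the table; origin: centre of its underside
Things that resemble listed ones, but are neither listed nor needed, are in the scene too. There is more than one size of the bead_box; the one meant has the size given above.

How it is judged:
By the outcome, as a careful person would: the job done as asked, in the order asked, and still so for the second after the job is handed in, with the robot touching nothing.
It also fails if it takes over 72 s, if anything falls off the work surface, if the arm or the gripper's body presses on something with over 40 N, if the wrist force passes 120 N, or if a joint passes its speed limit or range.

## Working session

There is one attempt and no reset: what is moved stays moved. The work goes in short steps, Python scripts to look and compute and a tool call to move; the robot and the scene stay as the last step left them, time stands still between calls to the robot, and variables do not carry over. Pictures are saved under pics/ and viewed, at most 10 in all, crops included, and the job is handed in when it is done.

Besides the shell and the picture viewer there is one more tool, called after ">>>" by a JSON object that holds its "op" and its "data", one argument or row to a line. carry_out: Moves the arm, as the interface text tells. Its arguments: {"type":"object","properties":{"deltas":{"type":"array"}},"required":["deltas"]}

```bash
mkdir -p pics; python3 - <<'E'
from station import env, vision, job
import cv2,numpy as np
print(env.read_state(), env.pinch_z)
for n in ["scene","top"]:
    im=vision.capture(n); cv2.imwrite(f"pics/{n}0.png",im[:,:,::-1]); 
    i=vision.camera_info(n); print(n,i)
print(vision.camera_info("wrist"))
a=cv2.imread("pics/scene0.png");b=cv2.imread("pics/top0.png")
cv2.imwrite("pics/s1.png",cv2.resize(a,(800,600),interpolation=cv2.INTER_CUBIC));cv2.imwrite("pics/t1.png",cv2.resize(b,(800,600),interpolation=cv2.INTER_CUBIC))
E
```

```text
{'t': 0.0, 'joints': array([-74.02671846,  26.8361123 ,  -0.66417229,  91.88332287,
         0.344052  ,  61.38874202,  -3.22648189]), 'qd': array([-0.04304655,  0.03312996, -0.00793255, -0.01053624,  0.04749945,
       -0.0003465 ,  0.01447766]), 'effort': array([ 3.17574950e-04, -5.32396746e+01,  2.17786134e-02, -2.51293963e+01,
        1.15490603e-02,  8.13061197e-03, -3.72411478e-06]), 'tool_pos': array([0.20544298, 0.61599405, 0.19871978]), 'tool_rot': array([-1.79894079e+02,  7.87856205e-03,  1.61558205e+02]), 'ft_force': array([-1.16167546,  0.02332017, -0.12709355]), 'wrist_torque': array([ 0.02541882, -0.02135327,  0.02281369]), 'grasp_force': 0.0, 'width': 1.0020554586043036} 0.0187
scene {'fx': 456.45699447040425, 'fy': 456.45699447040425, 'cx': 252.56338837376364, 'cy': 189.22737394825504, 'eye': array([-0.16140894,  0.56407932,  1.22669972]), 'orientation': array([-138.41620036,    0.79778602, -134.45832435])}
top {'fx': 395.8184091556199, 'fy': 395.8184091556199, 'cx': 255.10167081359558, 'cy': 191.34252862151152, 'eye': array([ 0.36105039, -0.12935718,  1.63608988]), 'orientation': array([-171.01773156,    0.34547912,  -88.9112396 ])}
{'fx': 294.93194188431687, 'fy': 294.93194188431687, 'cx': 259.57182654867904, 'cy': 192.5187935256444, 'hand_eye': array([[ 2.31726423e-04, -9.58269735e-01, -2.85865460e-01,
         7.14275876e-02],
       [ 9.99999488e-01,  5.03644435e-04, -8.77688808e-04,
        -5.09508372e-05],
       [ 9.85037170e-04, -2.85865110e-01,  9.58269361e-01,
        -1.73836667e-01],
       [ 0.00000000e+00,  0.00000000e+00,  0.00000000e+00,
         1.00000000e+00]])}
```

View pics/s1.png

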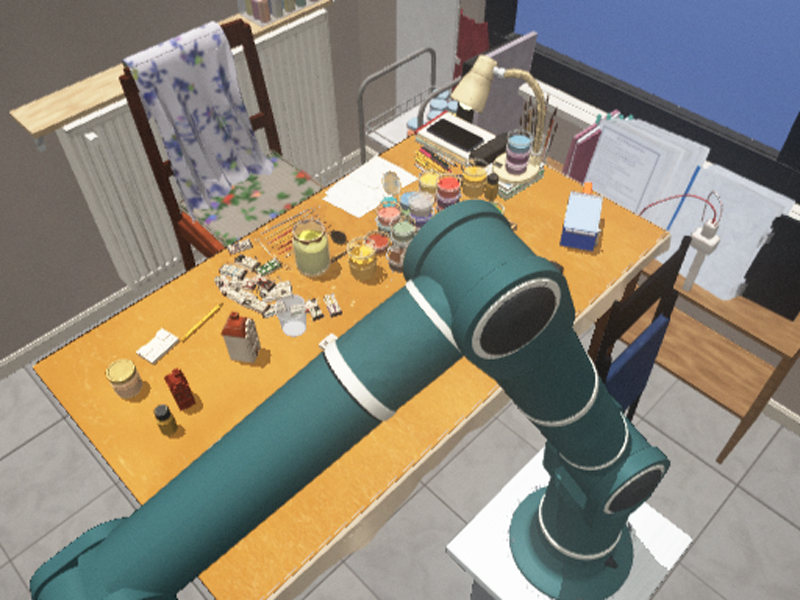

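View pics/t1.png

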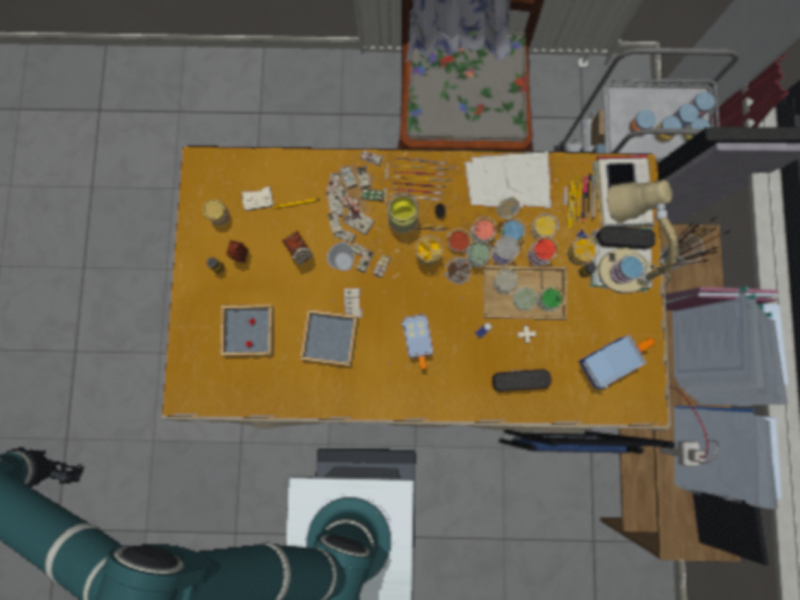

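The top view shows the bead box with its orange tongue at about (417,338) and (423,365), the empty tray at (330,338), and the used tray at (247,330). A bigger decoy box is at (612,362), and a black case is at (521,380). The scene view is mostly blocked by the arm.

```bash
cat > h.py <<'E'
from station import env, vision, job
import cv2,numpy as np
from scipy.spatial.transform import Rotation as Ro
def R(r): return Ro.from_euler('xyz',r,degrees=True).as_matrix()
def cam(n,st=None):
    i=vision.camera_info(n)
    if n=="wrist":
        st=st or env.read_state(); H=np.eye(4);H[:3,:3]=R(st['tool_rot']);H[:3,3]=st['tool_pos']
        H=H@i['hand_eye']; return i,H[:3,:3],H[:3,3]
    return i,R(i['orientation']),np.array(i['eye'])
def cast(c,uv,z):
    i,Rm,e=c; uv=np.atleast_2d(uv).astype(float)
    d=np.c_[(uv[:,0]-i['cx'])/i['fx'],(uv[:,1]-i['cy'])/i['fy'],np.ones(len(uv))]@Rm.T
    return e+d*((z-e[2])/d[:,2])[:,None]
def proj(c,P):
    i,Rm,e=c; q=(np.atleast_2d(P)-e)@Rm; return np.c_[q[:,0]/q[:,2]*i['fx']+i['cx'],q[:,1]/q[:,2]*i['fy']+i['cy']]
def blobs(m,amin=20):
    cs,_=cv2.findContours(m.astype(np.uint8),cv2.RETR_EXTERNAL,cv2.CHAIN_APPROX_NONE)
    return [c for c in sorted(cs,key=cv2.contourArea,reverse=True) if cv2.contourArea(c)>=amin]
E
python3 - <<'E'
from h import *
b=cv2.imread("pics/top0.png");c=cam("top");hsv=cv2.cvtColor(b,cv2.COLOR_BGR2HSV)
s=512/800
def rect(m,z,amin=20):
    for k in blobs(m,amin):
        P=cast(c,k[:,0],z)[:,:2]*1000
        r=cv2.minAreaRect(P.astype(np.float32)); print(z,np.round(r[0]),np.round(r[1]),round(r[2],1))
H,S,V=cv2.split(hsv)
roi=np.zeros(H.shape,bool);roi[190:245,120:400]=1
print(hsv[216,267],hsv[231,271],hsv[216,211],hsv[210,290])
print("blue");rect((H>95)&(H<125)&(S>60)&roi,0.049)
print("grey");rect((S<70)&roi&(V>60),0.006,100)
r2=roi.copy();r2[:,:250]=0;r2[:222]=0;r2[:,290:]=0
print("or");rect((H<13)&(S>200)&(V>200)&r2,0.049,3)
for n,p in dict(bigh=(298,248),lowh=(237,250),bottle=(215,265),case=(521,380),car=(483,330),cross=(527,334),dom=(352,302)).items(): print(n,np.round(cast(c,np.array(p)*s,0.03)[0],3))
for z in (0,): print(np.round(cast(c,np.array([(163,415),(668,425)])*s,0),3))
E
```

```text
[107  53 183] [ 15 227 188] [102  32 119] [ 20 200 148]
blue
0.049 [ 461. -653.] [ 71. 126.] 29.3
grey
0.006 [512.  69.] [119. 118.] 83.6
0.006 [529. 287.] [117. 118.] 1.1
0.006 [ 459. -669.] [ 91. 138.] 27.1
0.006 [ 521. -164.] [110.  68.] 10.9
0.006 [ 614. -476.] [ 34. 116.] 1.0
or
bigh [0.747 0.156 0.03 ]
lowh [0.739 0.319 0.03 ]
bottle [0.697 0.375 0.03 ]
case [ 0.409 -0.434  0.03 ]
car [ 0.537 -0.336  0.03 ]
cross [ 0.528 -0.451  0.03 ]
dom [0.604 0.007 0.03 ]
[[ 0.302  0.494  0.   ]
 [ 0.302 -0.818  0.   ]]
```

>>> {"op": "carry_out", "data": {
  "deltas": [
    {"x": -80,"y": -50,"z": -50,"rz": 8},
    {"x": -400,"y": -255,"z": -200,"rz": 70},
    {"x": -400,"y": -255,"z": -200,"rz": 70},
    {"x": -400,"y": -255,"z": -200,"rz": 70},
    {"x": -400,"y": -255,"z": -200,"rz": 70},
    {"x": -400,"y": -255,"z": -200,"rz": 70},
    {"x": -400,"y": -255,"z": -200,"rz": 70},
    {"x": -400,"y": -255,"z": -200,"rz": 70},
    {"x": -400,"y": -255,"z": -200,"rz": 70},
    {"x": -400,"y": -255,"z": -200,"rz": 70}
  ]
}}

```text
invalid input
```

```bash
python3 - <<'E'
from station import env, vision, job
print(env.read_state()); print([d for d in dir(env) if d[0]!='_'])
E
```

```text
{'t': 0.1, 'joints': array([-74.02783984,  26.8324651 ,  -0.66407417,  91.87792159,
         0.34496118,  61.38746299,  -3.22446455]), 'qd': array([-0.0523055 , -0.14857726, -0.00591448, -0.15627377,  0.07871451,
        0.07491378,  0.05390636]), 'effort': array([ 9.17703146e-04, -5.33517623e+01,  2.16661755e-02, -2.51963925e+01,
        1.15400637e-02,  4.31534252e-03,  9.50372112e-06]), 'tool_pos': array([0.20545498, 0.61606242, 0.19880008]), 'tool_rot': array([-1.79904440e+02,  8.19809088e-03,  1.61561663e+02]), 'ft_force': array([ 1.3930885 ,  0.904737  , -0.47453834]), 'wrist_torque': array([-0.01339849, -0.00380555, -0.04948833]), 'grasp_force': 0.0, 'width': 0.9978017310293074}
['PlanningError', 'pinch_z', 'read_state']
```

>>> {"op": "carry_out", "data": {
  "deltas": [
    {"x": -400,"y": -255,"z": -200,"rx": 0,"ry": 0,"rz": 70,"jaw": 1},
    {"x": -400,"y": -255,"z": -200,"rx": 0,"ry": 0,"rz": 70,"jaw": 1},
    {"x": -400,"y": -255,"z": -200,"rx": 0,"ry": 0,"rz": 70,"jaw": 1},
    {"x": -400,"y": -255,"z": -200,"rx": 0,"ry": 0,"rz": 70,"jaw": 1},
    {"x": -400,"y": -255,"z": -200,"rx": 0,"ry": 0,"rz": 70,"jaw": 1},
    {"x": -400,"y": -255,"z": -200,"rx": 0,"ry": 0,"rz": 70,"jaw": 1},
    {"x": -400,"y": -255,"z": -200,"rx": 0,"ry": 0,"rz": 70,"jaw": 1},
    {"x": -400,"y": -255,"z": -200,"rx": 0,"ry": 0,"rz": 70,"jaw": 1},
    {"x": -400,"y": -255,"z": -200,"rx": 0,"ry": 0,"rz": 70,"jaw": 1},
    {"x": -400,"y": -255,"z": -200,"rx": 0,"ry": 0,"rz": 70,"jaw": 1}
  ]
}}

```text
t: 1.1
tool_pos: [0.4964, 0.2571, 0.3946]
tool_rot: [-180.0, -0.0, 91.5]
ft_force: [1.9, 0.3, 0.6]
width: 1.0
grasp_force: 0.0
```

>>> {"op": "carry_out", "data": {
  "deltas": [
    {"x": -407,"y": -37,"z": 60,"rx": 0,"ry": 0,"rz": 80,"jaw": -1},
    {"x": -407,"y": -37,"z": 60,"rx": 0,"ry": 0,"rz": 80,"jaw": -1},
    {"x": -407,"y": -37,"z": 60,"rx": 0,"ry": 0,"rz": 80,"jaw": -1},
    {"x": -407,"y": -37,"z": 60,"rx": 0,"ry": 0,"rz": 80,"jaw": -1},
    {"x": -407,"y": -37,"z": 60,"rx": 0,"ry": 0,"rz": 80,"jaw": -1},
    {"x": -407,"y": -37,"z": 60,"rx": 0,"ry": 0,"rz": 80,"jaw": -1},
    {"x": -407,"y": -37,"z": 60,"rx": 0,"ry": 0,"rz": 80,"jaw": -1},
    {"x": -407,"y": -37,"z": 60,"rx": 0,"ry": 0,"rz": 80,"jaw": -1},
    {"x": -407,"y": -37,"z": 60,"rx": 0,"ry": 0,"rz": 80,"jaw": -1},
    {"x": -407,"y": -37,"z": 60,"rx": 0,"ry": 0,"rz": 80,"jaw": -1}
  ]
}}

```text
t: 2.1
tool_pos: [0.4686, -0.1523, 0.3335]
tool_rot: [180.0, 0.1, 11.0]
ft_force: [0.7, 1.1, 0.1]
width: -0.001
grasp_force: 0.0
```

```bash
python3 - <<'E'
from h import *
st=env.read_state();im=vision.capture("wrist")[:,:,::-1]; cv2.imwrite("pics/w1.png",im)
print({k:np.round(st[k],3) for k in ('t','joints','tool_pos','tool_rot')})
E
```

```text
{'t': np.float64(2.1), 'joints': array([-29.713,   3.711,  46.978, 105.667,  -2.811,  71.858, -60.954]), 'tool_pos': array([ 0.469, -0.152,  0.334]), 'tool_rot': array([1.79982e+02, 5.30000e-02, 1.09630e+01])}
```

View pics/w1.png

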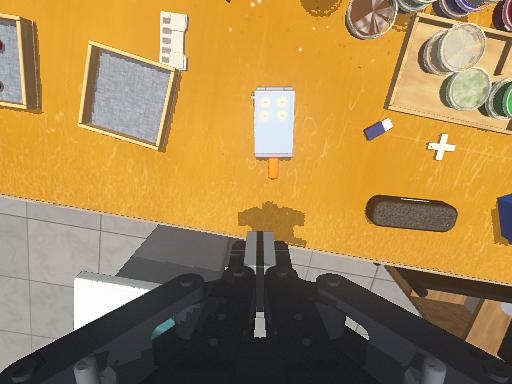

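The wrist view shows the clear lid of the box at columns 254–294 and rows 88–157, with four beads under it. The orange tongue reaches down to (273,179), and the empty tray is at (128,95).

```bash
python3 - <<'E'
from h import *
st=env.read_state();c=cam("wrist",st);b=cv2.imread("pics/w1.png");H,S,V=cv2.split(cv2.cvtColor(b,cv2.COLOR_BGR2HSV))
roi=np.zeros(H.shape,bool);roi[80:190,245:305]=1
m=(((H>95)&(H<130)&(S>25)))&roi
k=blobs(m)[0];k=cv2.convexHull(k)
P=cast(c,k[:,0],0.047)[:,:2]*1000;r=cv2.minAreaRect(P.astype(np.float32));print("lid",r)
print(H[168,273],S[168,273],V[168,273],H[170,250],S[170,250])
m=(H<14)&(S>180)&(V>150)&roi
for k in blobs(m,10):
    P=cast(c,k[:,0],0.051)[:,:2]*1000;r=cv2.minAreaRect(P.astype(np.float32));print("tongue",r,k[:,0].min(0),k[:,0].max(0))
roi=np.zeros(H.shape,bool);roi[30:160,70:185]=1
m=(S<70)&(V>70)&roi
m=cv2.morphologyEx(m.astype(np.uint8),cv2.MORPH_OPEN,np.ones((5,5)))
for k in blobs(m,200):
    P=cast(c,k[:,0],0.006)[:,:2]*1000;r=cv2.minAreaRect(P.astype(np.float32));print("felt",r)
E
```

```text
lid ((482.8157958984375, -176.80653381347656), (12.457715034484863, 37.5634765625), 11.136933326721191)
18 202 254 19 187
felt ((511.5103454589844, 72.13655090332031), (111.6025161743164, 118.25814819335938), 83.80754089355469)
felt ((594.90234375, 12.314803123474121), (57.04549789428711, 39.04694366455078), 6.930043697357178)
```

```bash
python3 - <<'E'
from h import *
c=cam("wrist");b=cv2.imread("pics/w1.png");H,S,V=cv2.split(cv2.cvtColor(b,cv2.COLOR_BGR2HSV))
roi=np.zeros(H.shape,bool);roi[80:190,245:305]=1
m=roi&(S<150)
k=blobs(m,100)[0];P=cast(c,k[:,0],0.049)[:,:2]*1000;r=cv2.minAreaRect(P.astype(np.float32));print("lid",r)
print(cv2.boundingRect(k))
for y in (160,165,170,175,178,180,182): print(y,[tuple(int(x) for x in b[y,u]) for u in range(264,284,2)])
print(np.round(cast(c,[(254,157),(294,157),(255,88),(294,88)],.047),4))
print(np.round(cast(c,[(273.5,179.5),(273.5,158)],.050),4))
E
```

```text
lid ((519.2634887695312, -162.5511932373047), (106.44841766357422, 63.61252212524414), 13.064261436462402)
(251, 86, 44, 72)
160 [(63, 117, 166), (62, 113, 160), (60, 129, 226), (66, 181, 255), (63, 182, 255), (64, 181, 255), (62, 179, 255), (61, 130, 219), (69, 123, 171), (61, 111, 156)]
165 [(70, 168, 231), (67, 166, 229), (57, 126, 222), (59, 180, 255), (56, 177, 254), (57, 175, 254), (54, 172, 255), (72, 152, 224), (79, 178, 238), (69, 170, 233)]
170 [(62, 166, 230), (66, 170, 232), (52, 130, 228), (55, 177, 255), (49, 171, 254), (53, 172, 255), (48, 167, 255), (64, 149, 221), (73, 174, 235), (67, 166, 231)]
175 [(59, 164, 230), (67, 174, 235), (44, 116, 223), (48, 174, 255), (44, 169, 255), (43, 167, 255), (40, 155, 255), (66, 147, 220), (65, 169, 233), (68, 170, 233)]
178 [(58, 167, 232), (67, 170, 233), (73, 177, 237), (50, 100, 149), (53, 113, 177), (51, 111, 175), (51, 108, 156), (66, 171, 235), (59, 167, 231), (62, 167, 232)]
180 [(62, 167, 233), (59, 165, 231), (73, 176, 238), (65, 170, 236), (57, 170, 236), (55, 166, 233), (59, 167, 232), (67, 173, 236), (56, 165, 231), (59, 165, 231)]
182 [(59, 169, 232), (57, 165, 230), (54, 161, 227), (58, 168, 233), (66, 175, 236), (64, 173, 235), (55, 165, 232), (60, 169, 233), (57, 166, 231), (57, 165, 230)]
[[ 0.462  -0.1442  0.047 ]
 [ 0.4742 -0.2059  0.047 ]
 [ 0.5629 -0.1264  0.047 ]
 [ 0.574  -0.1827  0.047 ]]
[[ 0.433  -0.1815  0.05  ]
 [ 0.4669 -0.1743  0.05  ]]
```

>>> {"op": "carry_out", "data": {
  "deltas": [
    {"x": -50,"y": 22,"z": 150,"rx": 0,"ry": 40,"rz": 0,"jaw": -1},
    {"x": -50,"y": 22,"z": 150,"rx": 0,"ry": 40,"rz": 0,"jaw": -1},
    {"x": -50,"y": 22,"z": 150,"rx": 0,"ry": 40,"rz": 0,"jaw": -1},
    {"x": -50,"y": 22,"z": 150,"rx": 0,"ry": 40,"rz": 0,"jaw": -1},
    {"x": -50,"y": 22,"z": 150,"rx": 0,"ry": 40,"rz": 0,"jaw": -1},
    {"x": -50,"y": 22,"z": 150,"rx": 0,"ry": 40,"rz": 0,"jaw": -1},
    {"x": -50,"y": 22,"z": 150,"rx": 0,"ry": 40,"rz": 0,"jaw": -1}
  ]
}}

```text
t: 2.85
tool_pos: [0.4394, -0.2012, 0.1929]
tool_rot: [-179.0, -39.1, 11.2]
ft_force: [13.7, 27.6, 21.8]
width: -0.002
grasp_force: 0.0
```

```bash
python3 - <<'E'
from h import *
st=env.read_state()
print({k:np.round(st[k],3) for k in ('t','joints','tool_pos','tool_rot')})
E
```

```text
{'t': np.float64(2.85), 'joints': array([-49.746, -17.65 ,  88.147, 139.682, -39.583,  21.429,  -1.669]), 'tool_pos': array([ 0.439, -0.201,  0.193]), 'tool_rot': array([-178.998,  -39.129,   11.158])}
```

The outward tilt runs into joint limits this close to the base. I'll fit a quick kinematic model from the recorded poses so I can plan reachable tilts.

```bash
cat > kin.py <<'E'
import numpy as np, itertools
from scipy.optimize import least_squares
from scipy.spatial.transform import Rotation as Ro
D=[([-74.026,26.836,-.664,91.88,.344,61.388,-3.226],[.2054,.6160,.1987],[-179.9,0,161.56]),
([-29.713,3.711,46.978,105.667,-2.811,71.858,-60.954],[.4686,-.1523,.3335],[180,.05,10.96]),
([-49.746,-17.65,88.147,139.682,-39.583,21.429,-1.669],[.439,-.201,.193],[-179,-39.13,11.16])]
r=lambda a,t:Ro.from_euler(a,t,degrees=True).as_matrix()
def fk(q,p,s):
    h,L1,L2,L3,a2,a4,a6,y0,y7=p; q=np.asarray(q)*s
    X=lambda x,z:np.array([x,0,z])
    M=r('z',q[0]+y0); P=np.array([0,0,h]); M=M@r('y',q[1]); P=P+M@X(a2,L1); M=M@r('z',q[2])
    M=M@r('y',q[3]); P=P+M@X(a4,L2); M=M@r('z',q[4]); M=M@r('y',q[5]); P=P+M@X(a6,L3)
    return P, M@r('z',q[6]+y7)
def fit():
    best=None
    for s1,s3,s5,s7 in itertools.product([1,-1],repeat=4):
        s=np.array([s1,1,s3,1,s5,1,s7])
        for y0 in(0,145):
          for y7 in (0,90,-90,180):
            f=lambda p:np.concatenate([np.r_[(fk(q,p,s)[0]-x)*10,(Ro.from_matrix(fk(q,p,s)[1]).inv()*Ro.from_euler('xyz',o,degrees=True)).as_rotvec()] for q,x,o in D])
            o=least_squares(f,[.3,.4,.4,.25,0,0,0,y0,y7],x_scale=[.1]*7+[30]*2,max_nfev=80)
            if best is None or o.cost<best[0]: best=(o.cost,o.x,s)
    return best
if __name__=="__main__":
    b=fit();print(b[0],np.round(b[1],4),b[2]);np.savez('kin.npz',p=b[1],s=b[2])
    for q,x,o in D: print(np.round(fk(q,b[1],b[2])[0]-x,4))
E
python3 kin.py
```

```text
0.0006579219572592837 [ 3.58800e-01  4.67500e-01  4.81500e-01  3.50100e-01  5.20000e-03
 -8.60000e-03 -8.20000e-03 -2.95860e+00  8.72625e+01] [-1  1 -1  1 -1  1 -1]
[0.     0.0003 0.0009]
[-0.0001  0.0002 -0.0008]
[ 0.      0.0001 -0.0002]
```

>>> {"op": "carry_out", "data": {
  "deltas": [
    {"x": 20,"y": -10,"z": -60,"rx": 0,"ry": -40,"rz": 0,"jaw": -1},
    {"x": 80,"y": -10,"z": -100,"rx": 0,"ry": -40,"rz": 0,"jaw": 0},
    {"x": 80,"y": -10,"z": -100,"rx": 0,"ry": -40,"rz": 0,"jaw": 1},
    {"x": 80,"y": -10,"z": -100,"rx": 0,"ry": -40,"rz": 0,"jaw": 1},
    {"x": 80,"y": -10,"z": -100,"rx": 0,"ry": -40,"rz": 0,"jaw": 1},
    {"x": 80,"y": -10,"z": -100,"rx": 0,"ry": -40,"rz": 0,"jaw": 1}
  ]
}}

```text
t: 3.45
tool_pos: [0.439, -0.1907, 0.3258]
tool_rot: [-179.2, -4.6, 12.4]
ft_force: [-0.4, -1.2, -1.0]
width: 0.846
grasp_force: 0.0
```

```bash
python3 - <<'E'
from h import *
import kin
st=env.read_state();k=np.load('kin.npz');P,M=kin.fk(st['joints'],k['p'],k['s'])
print({k:np.round(st[k],3) for k in ('t','joints','tool_pos','tool_rot','ft_force')},P,Ro.from_matrix(M).as_euler('xyz',degrees=True))
E
```

```text
{'t': np.float64(3.45), 'joints': array([-14.404,  -0.613,  36.657, 109.913,  -3.177,  67.257, -54.162]), 'tool_pos': array([ 0.439, -0.191,  0.326]), 'tool_rot': array([-179.194,   -4.631,   12.4  ]), 'ft_force': array([-0.419, -1.196, -0.969])} [ 0.44839905 -0.18788219  0.32579051] [-179.4163311    -4.66385944   12.18748479]
```

```bash
cat > ik.py <<'E'
import numpy as np, kin
from scipy.optimize import least_squares
from scipy.spatial.transform import Rotation as Ro
k=np.load('kin.npz');p,s=k['p'],k['s']
lo=np.array([-144.91,-17.63,-89.93,15.96,-74.01,8.47,-167.45])+4;hi=np.array([144.91,115.5,88.59,139.68,254.01,105.57,167.45])-4
def pose(beta,tilt,flip):
    b=np.radians(beta);t=np.radians(tilt);u=np.array([np.cos(b),np.sin(b),0]);Z=np.array([0,0,1.])
    z=np.sin(t)*u-np.cos(t)*Z; y=np.cross(Z,u)*(-1 if not flip else 1); return np.c_[np.cross(y,z),y,z]
def ik(P,M,seeds):
    best=(9,None)
    f=lambda q:np.r_[(kin.fk(q,p,s)[0]-P)*10,Ro.from_matrix(kin.fk(q,p,s)[1].T@M).as_rotvec(),(q-mid)*2e-5]
    for q0 in seeds:
        mid=(lo+hi)/2
        o=least_squares(f,np.clip(q0,lo+1,hi-1),bounds=(lo,hi),x_scale=30,max_nfev=60)
        e=np.linalg.norm(f(o.x)[:6])
        if e<best[0]:best=(e,o.x)
        if e<.02:break
    return best
rng=np.random.default_rng(0)
seeds=[[-14,0,36,110,-3,67,-54],[-14,20,0,100,0,90,90],[0,20,0,110,90,60,0],[0,20,0,110,-60,60,0],[0,0,60,120,60,60,90],[0,0,-60,120,60,60,-90],[30,30,-40,100,0,80,-140],[0,20,0,110,180,40,0],[0,20,0,110,140,50,60]]
E
python3 - <<'E'
from ik import *
t=np.array([.512,.072,0])
for th in (62,75):
  for beta in range(-180,180,30):
    u=np.array([np.cos(np.radians(beta)),np.sin(np.radians(beta)),0]);a=np.radians(th)
    P=t+u*(.048*np.cos(a)+.038*np.sin(a)-.01)+[0,0,.07+.048*np.sin(a)-.038*np.cos(a)]
    out=[]
    for fl in (0,1):
        e,q=ik(P,pose(beta,th,fl),seeds); out.append((round(e,3),np.round(q).astype(int).tolist() if e<.03 else ''))
    print(th,beta,out)
E
```

```text
62 -180 [(np.float64(0.134), ''), (np.float64(0.134), '')]
62 -150 [(np.float64(0.073), ''), (np.float64(0.073), '')]
62 -120 [(np.float64(0.0), [-21, 55, -10, 85, 36, 100, 105]), (np.float64(0.0), [-38, 56, 15, 85, 22, 93, -63])]
62 -90 [(np.float64(0.0), [-25, 48, -14, 101, 56, 88, 108]), (np.float64(0.0), [-39, 48, 4, 101, 46, 80, -65])]
62 -60 [(np.float64(0.0), [-102, 92, 78, 119, -40, 41, -163]), (np.float64(0.0), [-42, 40, 2, 120, 72, 66, -70])]
62 -30 [(np.float64(0.018), [-84, 49, 48, 136, 104, 27, 85]), (np.float64(0.011), [-94, 60, 59, 136, 109, 15, -106])]
62 0 [(np.float64(0.374), ''), (np.float64(0.374), '')]
62 30 [(np.float64(0.201), ''), (np.float64(0.201), '')]
62 60 [(np.float64(0.0), [63, 52, -49, 129, -67, 28, 62]), (np.float64(0.0), [61, 50, -46, 129, -70, 31, -116])]
62 90 [(np.float64(0.0), [25, 44, -9, 111, -55, 69, 59]), (np.float64(0.0), [26, 44, -10, 111, -55, 68, -121])]
62 120 [(np.float64(0.0), [20, 52, -13, 93, -32, 84, 56]), (np.float64(0.0), [18, 51, -10, 93, -34, 86, -122])]
62 150 [(np.float64(0.0), [20, 62, -29, 78, -6, 99, 54]), (np.float64(0.0),
[... 407 characters left out ...]
49, -10, 116, 78, 85, 101]), (np.float64(0.0), [-53, 49, 9, 116, 70, 73, -76])]
75 -30 [(np.float64(0.0), [-54, 46, 10, 136, 107, 68, 84]), (np.float64(0.0), [-53, 45, 9, 136, 107, 69, -95])]
75 0 [(np.float64(0.346), ''), (np.float64(0.346), '')]
75 30 [(np.float64(0.189), ''), (np.float64(0.189), '')]
75 60 [(np.float64(0.0), [67, 61, -45, 127, -67, 39, 72]), (np.float64(0.0), [64, 58, -42, 127, -70, 42, -107])]
75 90 [(np.float64(0.0), [34, 53, -15, 107, -54, 76, 62]), (np.float64(0.0), [32, 52, -14, 107, -55, 77, -118])]
75 120 [(np.float64(0.0), [23, 60, -14, 86, -35, 95, 57]), (np.float64(0.0), [20, 60, -11, 86, -37, 96, -121])]
75 150 [(np.float64(0.139), ''), (np.float64(0.139), '')]
```

>>> {"op": "carry_out", "data": {
  "deltas": [
    {"x": 66,"y": -10,"z": 200,"rx": 0,"ry": -4.6,"rz": 1,"jaw": 1},
    {"x": 66,"y": -10,"z": 200,"rx": 0,"ry": -4.6,"rz": 1,"jaw": 1},
    {"x": 66,"y": -10,"z": 200,"rx": 0,"ry": -4.6,"rz": 1,"jaw": 1},
    {"x": 66,"y": -10,"z": 200,"rx": 0,"ry": -4.6,"rz": 1,"jaw": 1},
    {"x": 66,"y": -10,"z": 200,"rx": 0,"ry": -4.6,"rz": 1,"jaw": 1},
    {"x": 66,"y": -10,"z": 200,"rx": 0,"ry": -4.6,"rz": 1,"jaw": 1}
  ]
}}

```text
t: 4.05
tool_pos: [0.5146, -0.1588, 0.128]
tool_rot: [-179.0, 0.2, 11.6]
ft_force: [0.2, -0.9, 0.4]
width: 1.005
grasp_force: 0.0
```

```bash
cat > st.py <<'E'
from h import *
import sys
# usage: st.py x y z : delta in current tool axes (mm) to reach world point; prints state
st=env.read_state();print({k:np.round(st[k],3).tolist() for k in ('t','joints','tool_pos','tool_rot','ft_force','width','grasp_force')})
if len(sys.argv)>3: print("delta mm",np.round(R(st['tool_rot']).T@(np.array([float(a) for a in sys.argv[1:4]])-st['tool_pos'])*1000,1))
E
python3 st.py .517 -.165 .006
python3 - <<'E'
from ik import *
for n,P,b,t in [("lid0",[.52,-.265,.02],90,40),("lid0b",[.52,-.265,.02],90,30),("lid1",[.52,-.12,.16],90,40),("pourup",[.512,.1,.25],90,0),("place",[.52,-.165,.006],90,0)]:
    for fl in(0,1):
        e,q=ik(np.array(P),pose(b,t,fl),seeds);print(n,fl,round(e,3),np.round(q))
E
```

```text
{'t': 4.05, 'joints': [-12.195, 23.571, 32.891, 112.336, -17.627, 49.581, -48.174], 'tool_pos': [0.515, -0.159, 0.128], 'tool_rot': [-178.99, 0.172, 11.575], 'ft_force': [0.194, -0.939, 0.435], 'width': 1.005, 'grasp_force': 0.0}
delta mm [  1.5   8.7 121.9]
lid0 0 0.0 [ 36.  53.   6.  85. -33.  76.  59.]
lid0 1 0.0 [  32.   53.   13.   85.  -38.   79. -118.]
lid0b 0 0.0 [ 36.  47.   1.  91. -26.  65.  53.]
lid0b 1 0.0 [  25.   48.   17.   91.  -37.   70. -119.]
lid1 0 0.0 [ 38.  33. -10. 100. -29.  73.  44.]
lid1 1 0.0 [  26.   33.    6.  100.  -36.   77. -130.]
pourup 0 0.0 [ -2.  10. -13. 108.   3.  62. -16.]
pourup 1 0.0 [ -77.   33.   82.  108.  -35.   71. -163.]
place 0 0.0 [  8.  33.   8. 113.  -7.  35.  21.]
place 1 0.0 [  -7.   36.   26.  113.  -25.   37. -145.]
```

>>> {"op": "carry_out", "data": {
  "deltas": [
    {"x": 1.5,"y": 8.5,"z": 35,"rx": -1,"ry": 0,"rz": 0,"jaw": 1},
    {"x": 1.5,"y": 8.5,"z": 70,"rx": -1,"ry": 0,"rz": 0,"jaw": 1},
    {"x": 1.5,"y": 8.5,"z": 100,"rx": -1,"ry": 0,"rz": 0,"jaw": 1},
    {"x": 1.5,"y": 8.5,"z": 119,"rx": -1,"ry": 0,"rz": 0,"jaw": 1},
    {"x": 1.5,"y": 8.5,"z": 119,"rx": -1,"ry": 0,"rz": 0,"jaw": 0.2},
    {"x": 1.5,"y": 8.5,"z": 119,"rx": -1,"ry": 0,"rz": 0,"jaw": -0.5},
    {"x": 1.5,"y": 8.5,"z": 119,"rx": -1,"ry": 0,"rz": 0,"jaw": -1},
    {"x": 1.5,"y": 8.5,"z": 119,"rx": -1,"ry": 0,"rz": 0,"jaw": -1},
    {"x": 1.5,"y": 8.5,"z": 119,"rx": -1,"ry": 0,"rz": 0,"jaw": -1}
  ]
}}

```text
t: 4.95
tool_pos: [0.5248, -0.1664, 0.0173]
tool_rot: [179.8, -0.8, 11.5]
ft_force: [0.3, 3.8, 30.1]
width: 0.147
grasp_force: 15.0
```

```bash
python3 st.py .52 -.165 .08
```

```text
{'t': 4.95, 'joints': [-6.909, 33.9, 26.969, 114.683, -25.62, 36.367, -41.642], 'tool_pos': [0.525, -0.166, 0.017], 'tool_rot': [179.819, -0.795, 11.465], 'ft_force': [0.268, 3.821, 30.09], 'width': 0.147, 'grasp_force': 15.035}
delta mm [ -3.5  -2.1 -62.8]
```

```bash
python3 - <<'E'
from h import *
b=vision.capture("wrist")[:,:,::-1];cv2.imwrite("pics/w2.png",b)
t=vision.capture("scene")[:,:,::-1];cv2.imwrite("pics/w2t.png",t)
E
```

```text
(no output)
```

View pics/w2.png

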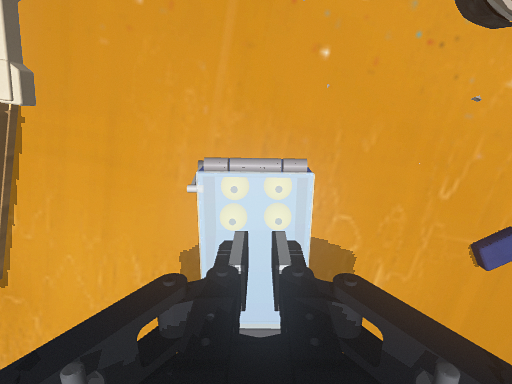

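The wrist view shows the fingers almost shut and drawn over the lid (tips near (240,235) and (277,235)). They aren't on the long sides, and the lid is centred at columns 198–313. I'll check heights by casting rays.

```bash
python3 - <<'E'
from h import *
c=cam("wrist"); 
for z in (.02,.035,.047,.06): print(z,np.round(cast(c,[(198,171),(313,171),(200,325),(308,325)],z)[:,:2],4).tolist())
print(proj(c,[c[2]*0+env.read_state()['tool_pos']]))
print(vision.camera_info('wrist')['hand_eye'][:3,3])
a=cv2.imread("pics/w2t.png");cv2.imwrite("pics/w2tc.png",cv2.resize(a[90:300,250:450],(800,600)) if 0 else cv2.resize(a,(800,600)))
E
```

```text
0.02 [[0.5532, -0.1242], [0.5667, -0.1911], [0.4456, -0.1412], [0.4603, -0.2147]]
0.035 [[0.5568, -0.1267], [0.5692, -0.1877], [0.4586, -0.1422], [0.472, -0.2093]]
0.047 [[0.5597, -0.1286], [0.5712, -0.185], [0.4691, -0.1429], [0.4814, -0.2049]]
0.06 [[0.5629, -0.1307], [0.5733, -0.1821], [0.4804, -0.1438], [0.4916, -0.2002]]
[[258.18431494 225.58061272]]
[ 0.07398804  0.00073593 -0.1738174 ]
```

View pics/w2tc.png

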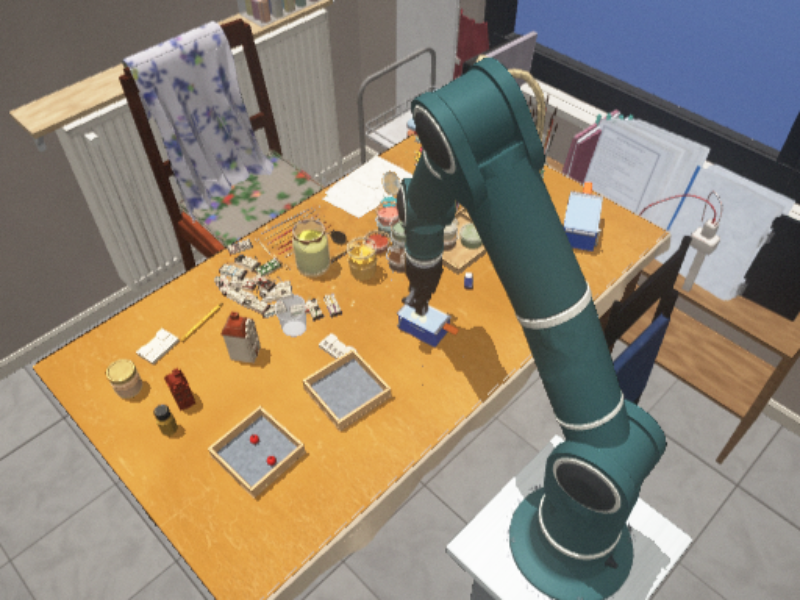

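```bash
python3 - <<'E'
from h import *
a=cv2.imread("pics/w2t.png");cv2.imwrite("pics/w2c.png",cv2.resize(a[175:230,240:305],(780,660))[:600])
E
```

```text
(no output)
```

View pics/w2c.png

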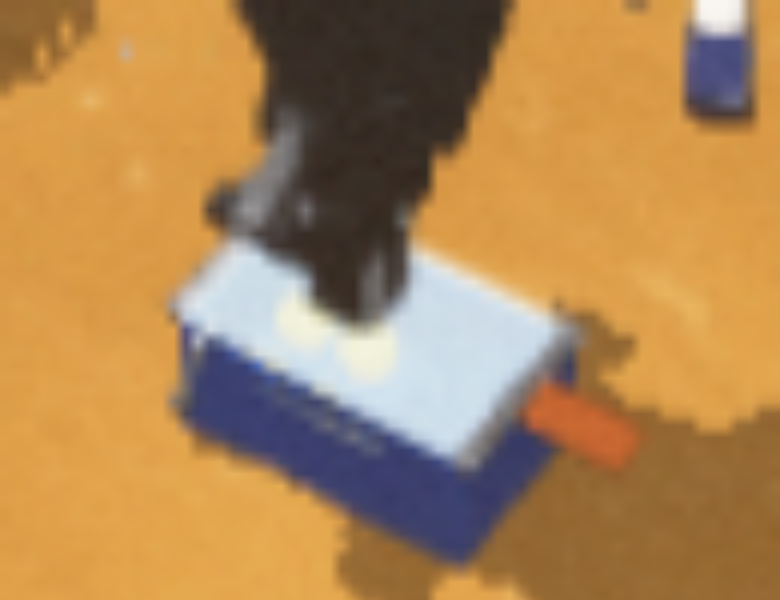

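```bash
python3 - <<'E'
from h import *
c=cam("scene")
f=lambda x,y:(240+x/12,175+y/12)
pts=[f(360,320),f(465,465),f(575,325),f(178,310),f(240,235),f(635,450),f(465,562),f(180,400)]
for z in (0,.017,.049): print(z,np.round(cast(c,pts,z)[:,:2],3).tolist())
print(np.round(proj(c,[[.525,-.166,.017],[.525,-.166,.049]]),1), pts[0])
E
python3 st.py
```

```text
0 [[0.543, -0.188], [0.484, -0.171], [0.497, -0.231], [0.583, -0.154], [0.591, -0.187], [0.453, -0.209], [0.46, -0.145], [0.558, -0.13]]
0.017 [[0.533, -0.178], [0.475, -0.161], [0.488, -0.22], [0.573, -0.144], [0.58, -0.177], [0.445, -0.198], [0.451, -0.136], [0.548, -0.121]]
0.049 [[0.514, -0.158], [0.458, -0.141], [0.471, -0.2], [0.553, -0.125], [0.561, -0.157], [0.429, -0.178], [0.435, -0.117], [0.53, -0.102]]
[[269.2 204.8]
 [269.3 198.8]] (270.0, 201.66666666666666)
{'t': 5.05, 'joints': [-6.914, 33.917, 26.949, 114.687, -25.624, 36.305, -41.64], 'tool_pos': [0.525, -0.166, 0.017], 'tool_rot': [179.788, -0.819, 11.485], 'ft_force': [-0.517, 3.229, 26.314], 'width': 0.005, 'grasp_force': 13.32}
```

```bash
python3 - <<'E'
from h import *
i=vision.camera_info("wrist");H=np.linalg.inv(i['hand_eye'])
for x in (-11,0,11):
  for d in (0,10,20,30,40):
    q=H@[x/1000,0,-d/1000,1];print(x,d,np.round([q[0]/q[2]*i['fx']+i['cx'],q[1]/q[2]*i['fy']+i['cy']],1),end=' ')
  print()
for n in("w1","w2"):
    b=cv2.imread(f"pics/{n}.png").astype(int);print(n,[(y,b[y,262 if n=='w1' else 243].tolist()) for y in range(205,245,3)])
E
```

```text
-11 0 [258.2 241.3] -11 10 [258.1 248.6] -11 20 [258.1 256.6] -11 30 [258.  265.6] -11 40 [257.9 275.7] 
0 0 [258.2 225.6] 0 10 [258.1 232.1] 0 20 [258.1 239.4] 0 30 [258.  247.5] 0 40 [257.9 256.7] 
11 0 [258.2 209.3] 11 10 [258.1 215.1] 11 20 [258.  221.5] 11 30 [257.9 228.7] 11 40 [257.9 236.8] 
w1 [(205, [44, 117, 167]), (208, [52, 123, 172]), (211, [45, 113, 159]), (214, [51, 120, 167]), (217, [48, 117, 165]), (220, [43, 115, 163]), (223, [50, 118, 168]), (226, [49, 118, 166]), (229, [41, 110, 160]), (232, [35, 47, 63]), (235, [36, 49, 64]), (238, [35, 46, 61]), (241, [38, 48, 61]), (244, [37, 46, 58])]
w2 [(205, [239, 223, 201]), (208, [204, 228, 226]), (211, [206, 232, 229]), (214, [208, 234, 232]), (217, [208, 234, 233]), (220, [206, 233, 232]), (223, [207, 234, 231]), (226, [224, 226, 216]), (229, [241, 225, 202]), (232, [133, 131, 128]), (235, [136, 133, 131]), (238, [116, 113, 110]), (241, [99, 97, 95]), (244, [73, 69, 66])]
```

The crop shows the shut fingertips resting on the lid at (360,320), yet the reported TCP is z=0.017. The lid top is at 0.049, so the real fingertips end about 31 mm short of the reported TCP. The tip row in the earlier free wrist picture agrees, so I'll correct for that.

>>> {"op": "carry_out", "data": {
  "deltas": [
    {"x": 0,"y": 0,"z": -25,"rx": 0,"ry": 0,"rz": 0,"jaw": -1},
    {"x": 0,"y": 0,"z": -70,"rx": 0,"ry": 0,"rz": 0,"jaw": 1},
    {"x": 0,"y": 0,"z": -70,"rx": 0,"ry": 0,"rz": 0,"jaw": 1},
    {"x": 0,"y": 0,"z": -70,"rx": 0,"ry": 0,"rz": 0,"jaw": 1},
    {"x": 0,"y": 0,"z": -70,"rx": 0,"ry": 0,"rz": 0,"jaw": 1}
  ]
}}

```text
t: 5.55
tool_pos: [0.5185, -0.1652, 0.0809]
tool_rot: [180.0, -0.1, 11.5]
ft_force: [0.3, -0.5, -0.1]
width: 0.681
grasp_force: 0.0
```

```bash
python3 - <<'E'
from h import *
st=env.read_state();c=cam("wrist",st);b=vision.capture("wrist")[:,:,::-1];cv2.imwrite("pics/w3.png",b)
cs=cam("scene");a=vision.capture("scene")[:,:,::-1].copy();cv2.imwrite("pics/w3s.png",a)
p=np.array(st['tool_pos']);z=R(st['tool_rot'])[:,2]
y=R(st['tool_rot'])[:,1]
for d in (0,.0315):
  for sg in (-.045,.045):
    u=proj(cs,p-z*d+y*sg)[0]; print(d,u)
A=a[165:230,235:305];cv2.imwrite("pics/w3j.png",np.hstack([cv2.resize(A,(400,371),interpolation=cv2.INTER_CUBIC),cv2.resize(b,(400,371))]))
E
python3 st.py .517 -.165 .04
```

```text
0 [263.28630269 202.404743  ]
0 [277.86565545 185.33356359]
0.0315 [263.33892498 196.13424789]
0.0315 [278.14311623 178.9999061 ]
{'t': 5.65, 'joints': [-10.597, 28.023, 31.35, 113.832, -20.756, 43.627, -45.517], 'tool_pos': [0.518, -0.165, 0.08], 'tool_rot': [179.997, -0.014, 11.471], 'ft_force': [0.219, 0.521, -0.054], 'width': 0.851, 'grasp_force': 0.0}
delta mm [-0.8 -0.4 39.9]
```

View pics/w3j.png

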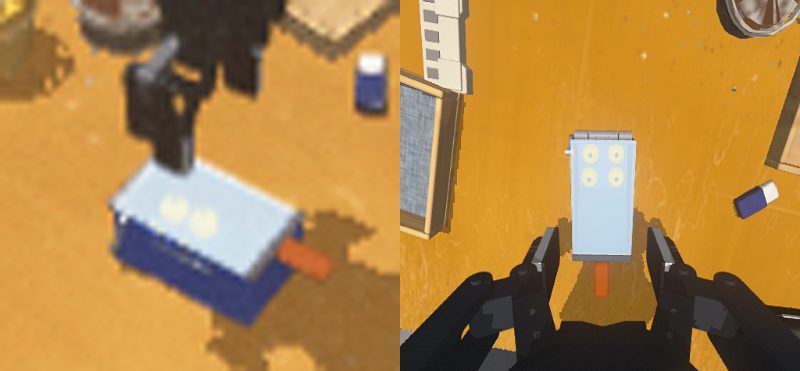

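The crop confirms it. With the jaws open, the left fingertip is at about scene pixel (265,195), where a tip 31–42 mm behind the reported TCP should be. The lid is untouched, so I'll descend with that correction.

>>> {"op": "carry_out", "data": {
  "deltas": [
    {"x": -1,"y": 0,"z": 0,"rx": 0,"ry": 0,"rz": 0,"jaw": 1},
    {"x": -1,"y": 0,"z": 25,"rx": 0,"ry": 0,"rz": 0,"jaw": 1},
    {"x": -1,"y": 0,"z": 50,"rx": 0,"ry": 0,"rz": 0,"jaw": 1},
    {"x": -1,"y": 0,"z": 75,"rx": 0,"ry": 0,"rz": 0,"jaw": 1},
    {"x": -1,"y": 0,"z": 92,"rx": 0,"ry": 0,"rz": 0,"jaw": 1},
    {"x": -1,"y": 0,"z": 92,"rx": 0,"ry": 0,"rz": 0,"jaw": 1},
    {"x": -1,"y": 0,"z": 92,"rx": 0,"ry": 0,"rz": 0,"jaw": 1}
  ]
}}

```text
t: 6.35
tool_pos: [0.5171, -0.166, -0.012]
tool_rot: [180.0, 0.0, 11.4]
ft_force: [0.9, 0.3, -0.5]
width: 1.0
grasp_force: 0.0
```

>>> {"op": "carry_out", "data": {
  "deltas": [
    {"x": 0,"y": 0,"z": 0,"rx": 0,"ry": 0,"rz": 0,"jaw": 0.4},
    {"x": 0,"y": 0,"z": 0,"rx": 0,"ry": 0,"rz": 0,"jaw": 0},
    {"x": 0,"y": 0,"z": 0,"rx": 0,"ry": 0,"rz": 0,"jaw": -1},
    {"x": 0,"y": 0,"z": 0,"rx": 0,"ry": 0,"rz": 0,"jaw": -1},
    {"x": 0,"y": 0,"z": 0,"rx": 0,"ry": 0,"rz": 0,"jaw": -1},
    {"x": 0,"y": 0,"z": -15,"rx": 0,"ry": 0,"rz": 0,"jaw": -1},
    {"x": 0,"y": 0,"z": -40,"rx": 0,"ry": 0,"rz": 0,"jaw": -1},
    {"x": 0,"y": 0,"z": -60,"rx": 0,"ry": 0,"rz": 0,"jaw": -1},
    {"x": 0,"y": 0,"z": -60,"rx": 0,"ry": 0,"rz": 0,"jaw": -1}
  ]
}}

```text
t: 7.25
tool_pos: [0.5193, -0.1661, 0.0511]
tool_rot: [179.9, -0.3, 11.5]
ft_force: [0.8, -1.1, -4.8]
width: 0.687
grasp_force: 67.2
```

```bash
python3 st.py .52 -.17 .05
```

```text
{'t': 7.25, 'joints': [-9.215, 30.644, 29.809, 114.581, -23.179, 40.191, -43.491], 'tool_pos': [0.519, -0.166, 0.051], 'tool_rot': [179.858, -0.341, 11.47], 'ft_force': [0.802, -1.073, -4.807], 'width': 0.687, 'grasp_force': 67.2}
delta mm [-0.1  3.9  1.1]
```

>>> {"op": "carry_out", "data": {
  "deltas": [
    {"x": 0,"y": 0,"z": 0,"rx": 0,"ry": 0,"rz": -39,"jaw": -1},
    {"x": 0,"y": 0,"z": 0,"rx": 0,"ry": 0,"rz": -78.5,"jaw": -1},
    {"x": 0,"y": 0,"z": 0,"rx": 0,"ry": 0,"rz": -78.5,"jaw": -1},
    {"x": 0,"y": 0,"z": 0,"rx": 0,"ry": 0,"rz": -78.5,"jaw": -1},
    {"x": 0,"y": 0,"z": 0,"rx": 0,"ry": 0,"rz": -78.5,"jaw": -1},
    {"x": 0,"y": 0,"z": 0,"rx": 0,"ry": 0,"rz": -78.5,"jaw": -1},
    {"x": 0,"y": 0,"z": 0,"rx": 0,"ry": 0,"rz": -78.5,"jaw": -1},
    {"x": 0,"y": 0,"z": 0,"rx": 0,"ry": 0,"rz": -78.5,"jaw": -1},
    {"x": 0,"y": 0,"z": 0,"rx": 0,"ry": 0,"rz": -78.5,"jaw": -1},
    {"x": 0,"y": 0,"z": 0,"rx": 0,"ry": 0,"rz": -78.5,"jaw": -1}
  ]
}}

```text
t: 8.25
tool_pos: [0.5165, -0.1654, 0.0474]
tool_rot: [-180.0, -0.0, 90.0]
ft_force: [-0.2, 0.0, -4.6]
width: 0.687
grasp_force: 67.1
```

```bash
python3 st.py .52 -.17 -.012
```

```text
{'t': 8.25, 'joints': [6.74, 28.617, 9.368, 113.694, -7.275, 38.263, 20.74], 'tool_pos': [0.516, -0.165, 0.047], 'tool_rot': [-179.981, -0.032, 90.033], 'ft_force': [-0.206, 0.004, -4.592], 'width': 0.687, 'grasp_force': 67.079}
delta mm [-4.7  3.5 59.4]
```

>>> {"op": "carry_out", "data": {
  "deltas": [
    {"x": 0,"y": 0,"z": 30,"rx": 0,"ry": 0,"rz": 0,"jaw": -1},
    {"x": 0,"y": 0,"z": 50,"rx": 0,"ry": 0,"rz": 0,"jaw": -1},
    {"x": 0,"y": 0,"z": 59,"rx": 0,"ry": 0,"rz": 0,"jaw": -1},
    {"x": 0,"y": 0,"z": 59,"rx": 0,"ry": 0,"rz": 0,"jaw": -1},
    {"x": 0,"y": 0,"z": 59,"rx": 0,"ry": 0,"rz": 0,"jaw": 1},
    {"x": 0,"y": 0,"z": 59,"rx": 0,"ry": 0,"rz": 0,"jaw": 1},
    {"x": 0,"y": 0,"z": 59,"rx": 0,"ry": 0,"rz": 0,"jaw": 1},
    {"x": 0,"y": 0,"z": 20,"rx": 0,"ry": 0,"rz": 0,"jaw": 1},
    {"x": 0,"y": 0,"z": -30,"rx": 0,"ry": 0,"rz": 0,"jaw": 1},
    {"x": 0,"y": 0,"z": -60,"rx": 0,"ry": 0,"rz": 0,"jaw": 1}
  ]
}}

```text
t: 9.25
tool_pos: [0.5188, -0.1661, 0.1115]
tool_rot: [179.7, 0.1, 89.9]
ft_force: [0.4, -0.7, 1.1]
width: 0.999
grasp_force: 0.0
```

```bash
python3 st.py
python3 - <<'E'
from h import *
E=.0315
# lid-opening plan: box frame at C, u=+y ; tip position -> nominal TCP with tilt phi
C=np.array([.5165,-.165,0])
for phi in (35,):
  a=np.radians(phi);d=np.array([0,np.sin(a),-np.cos(a)])
  for X,Z in [(-.105,.02),(-.082,.02),(-.03,.15)]:
    print(phi,X,Z,np.round(C+[0,X,Z]+d*E,4))
E
```

```text
{'t': 9.25, 'joints': [5.463, 22.927, 10.815, 111.801, -5.897, 45.492, 19.493], 'tool_pos': [0.519, -0.166, 0.112], 'tool_rot': [179.712, 0.069, 89.931], 'ft_force': [0.369, -0.728, 1.07], 'width': 0.999, 'grasp_force': 0.0}
35 -0.105 0.02 [ 0.5165 -0.2519 -0.0058]
35 -0.082 0.02 [ 0.5165 -0.2289 -0.0058]
35 -0.03 0.15 [ 0.5165 -0.1769  0.1242]
```

>>> {"op": "carry_out", "data": {
  "deltas": [
    {"x": -30,"y": -2,"z": -30,"rx": 0,"ry": 8,"rz": 0,"jaw": 1},
    {"x": -140,"y": -2,"z": -20,"rx": 0,"ry": 40,"rz": 0,"jaw": -1},
    {"x": -140,"y": -2,"z": -20,"rx": 0,"ry": 40,"rz": 0,"jaw": -1},
    {"x": -140,"y": -2,"z": -20,"rx": 0,"ry": 40,"rz": 0,"jaw": -1},
    {"x": -140,"y": -2,"z": -20,"rx": 0,"ry": 40,"rz": 0,"jaw": -1},
    {"x": -140,"y": -2,"z": -20,"rx": 0,"ry": 40,"rz": 0,"jaw": -1},
    {"x": -140,"y": -2,"z": -20,"rx": 0,"ry": 40,"rz": 0,"jaw": -1},
    {"x": -140,"y": -2,"z": -20,"rx": 0,"ry": 40,"rz": 0,"jaw": -1}
  ]
}}

```text
t: 10.05
tool_pos: [0.5166, -0.3035, 0.1297]
tool_rot: [179.8, -39.9, 90.3]
ft_force: [0.1, -0.1, -0.2]
width: 0.002
grasp_force: 0.0
```

```bash
python3 - <<'E'
from h import *
st=env.read_state();print({k:np.round(st[k],3).tolist() for k in ('t','joints','tool_pos','tool_rot','ft_force','width')})
c=cam("wrist",st);b=vision.capture("wrist")[:,:,::-1];t=vision.capture("top")[:,:,::-1];cv2.imwrite("pics/w4t.png",t)
T=t[195:245,240:300]
cv2.imwrite("pics/w4.png",np.hstack([b,cv2.resize(T,(280,384))]))
E
```

```text
{'t': 10.05, 'joints': [40.06, 43.783, 4.391, 83.888, -30.715, 84.008, 56.3], 'tool_pos': [0.517, -0.304, 0.13], 'tool_rot': [179.759, -39.906, 90.299], 'ft_force': [0.094, -0.078, -0.211], 'width': 0.002}
```

View pics/w4.png

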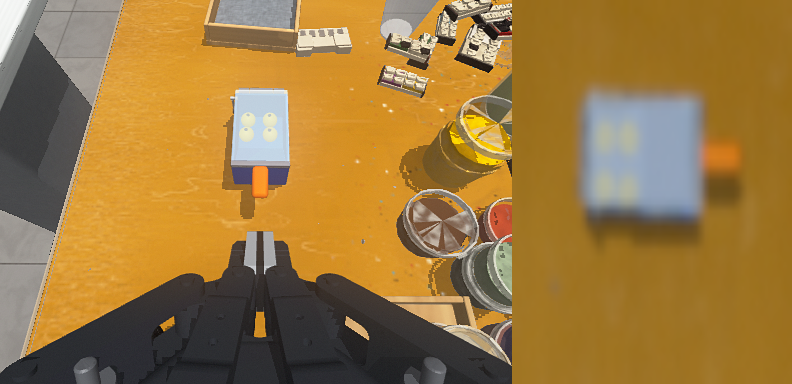

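The wrist view shows the box turned with its tongue toward the tool. The tongue tip is at (260,196), the lid's free edge is at row 163, and the fingers are shut and centred at column 260.

```bash
python3 - <<'E'
from h import *
c=cam("wrist");print(np.round(cast(c,[(260,197)],.044),4),np.round(cast(c,[(232,163),(288,167),(235,90),(288,92)],.049),4))
E
python3 - <<'E'
from h import *
# target tip points in box frame (x along +y): -> deltas in current tool axes
st=env.read_state();Rm=R(st['tool_rot']);E=.0315;yt=-.249  # tongue-tip y
a=np.radians(40);d=np.array([0,np.sin(a),-np.cos(a)])
for X,Z in [(-.02,.022),(.003,.022),(.006,.05),(.03,.09),(.06,.12),(.1,.14),(.13,.14),(.16,.13)]:
    P=np.array([.5165,yt+X,Z])+d*E; print(X,Z,np.round(Rm.T@(P-st['tool_pos'])*1000,0))
E
```

```text
[[ 0.5184 -0.2505  0.044 ]] [[ 0.4901 -0.2157  0.049 ]
 [ 0.5463 -0.22    0.049 ]
 [ 0.4897 -0.1218  0.049 ]
 [ 0.5496 -0.1243  0.049 ]]
-0.02 0.022 [-43.  -0. 137.]
0.003 0.022 [-25.  -0. 151.]
0.006 0.05 [ -5.  -0. 132.]
0.03 0.09 [ 39.  -0. 117.]
0.06 0.12 [ 81.   0. 113.]
0.1 0.14 [125.   0. 123.]
0.13 0.14 [148.   0. 142.]
0.16 0.13 [165.   0. 169.]
```

>>> {"op": "carry_out", "data": {
  "deltas": [
    {"x": -30,"y": 1,"z": 50,"rx": 0,"ry": 0,"rz": 0,"jaw": -1},
    {"x": -45,"y": 1,"z": 100,"rx": 0,"ry": 0,"rz": 0,"jaw": -1},
    {"x": -45,"y": 1,"z": 139,"rx": 0,"ry": 0,"rz": 0,"jaw": -1},
    {"x": -45,"y": 1,"z": 139,"rx": 0,"ry": 0,"rz": 0,"jaw": -1},
    {"x": -36,"y": 1,"z": 147,"rx": 0,"ry": 0,"rz": 0,"jaw": -1},
    {"x": -28,"y": 1,"z": 154,"rx": 0,"ry": 0,"rz": 0,"jaw": -1},
    {"x": -28,"y": 1,"z": 154,"rx": 0,"ry": 0,"rz": 0,"jaw": -1}
  ]
}}

```text
t: 10.85
tool_pos: [0.5178, -0.2265, -0.0056]
tool_rot: [179.7, -40.0, 90.3]
ft_force: [1.4, 0.2, 0.2]
width: 0.003
grasp_force: 0.0
```

>>> {"op": "carry_out", "data": {
  "deltas": [
    {"x": 11,"y": 0,"z": -11,"rx": 0,"ry": 0,"rz": 0,"jaw": -1},
    {"x": 22,"y": 0,"z": -23,"rx": 0,"ry": 0,"rz": 0,"jaw": -1},
    {"x": 36,"y": 0,"z": -34,"rx": 0,"ry": 0,"rz": 0,"jaw": -1},
    {"x": 49,"y": 0,"z": -43,"rx": 0,"ry": 0,"rz": 0,"jaw": -1},
    {"x": 63,"y": 0,"z": -49,"rx": 0,"ry": 0,"rz": 0,"jaw": -1},
    {"x": 77,"y": 0,"z": -52,"rx": 0,"ry": 0,"rz": 0,"jaw": -1},
    {"x": 92,"y": 0,"z": -54,"rx": 0,"ry": 0,"rz": 0,"jaw": -1},
    {"x": 107,"y": 0,"z": -55,"rx": 0,"ry": 0,"rz": 0,"jaw": -1},
    {"x": 107,"y": 0,"z": -55,"rx": 0,"ry": 0,"rz": 0,"jaw": -1}
  ]
}}

```text
t: 11.75
tool_pos: [0.517, -0.179, 0.105]
tool_rot: [179.8, -40.0, 90.3]
ft_force: [0.1, 0.1, 0.5]
width: 0.0
grasp_force: 0.3
```

```bash
python3 - <<'E'
from h import *
b=vision.capture("wrist")[:,:,::-1];a=vision.capture("scene")[:,:,::-1]
cv2.imwrite("pics/w5.png",np.hstack([b[40:340],cv2.resize(a[165:235,230:300],(288,300),interpolation=cv2.INTER_CUBIC)]))
E
python3 st.py
```

```text
{'t': 11.85, 'joints': [34.165, 39.064, 1.2, 97.435, -34.164, 72.718, 54.336], 'tool_pos': [0.516, -0.181, 0.103], 'tool_rot': [179.895, -39.968, 90.074], 'ft_force': [0.301, -1.227, -0.044], 'width': -0.003, 'grasp_force': 0.263}
```

View pics/w5.png

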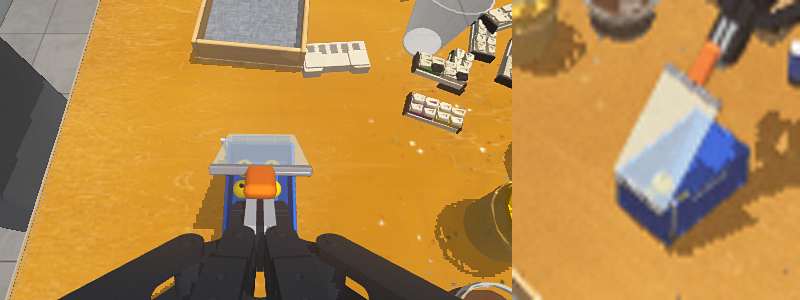

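The lid is up to about 50°, with the orange tongue resting on the fingertip at (260,182). The scene crop shows the same. I'll carry on round the arc.

>>> {"op": "carry_out", "data": {
  "deltas": [
    {"x": 13,"y": 0,"z": 2,"rx": 0,"ry": 0,"rz": 0,"jaw": -1},
    {"x": 25,"y": 0,"z": 5,"rx": 0,"ry": 0,"rz": 0,"jaw": -1},
    {"x": 37,"y": 0,"z": 10,"rx": 0,"ry": 0,"rz": 0,"jaw": -1},
    {"x": 48,"y": 0,"z": 15,"rx": 0,"ry": 0,"rz": 0,"jaw": -1},
    {"x": 62,"y": 0,"z": 30,"rx": 0,"ry": 0,"rz": 0,"jaw": -1},
    {"x": 74,"y": 0,"z": 45,"rx": 0,"ry": 0,"rz": 0,"jaw": -1},
    {"x": 82,"y": 0,"z": 62,"rx": 0,"ry": 0,"rz": 0,"jaw": -1},
    {"x": 89,"y": 0,"z": 73,"rx": 0,"ry": 0,"rz": 0,"jaw": -1},
    {"x": 89,"y": 0,"z": 73,"rx": 0,"ry": 0,"rz": 0,"jaw": -1}
  ]
}}

```text
t: 12.75
tool_pos: [0.5155, -0.0629, 0.1041]
tool_rot: [-180.0, -40.1, 90.2]
ft_force: [0.7, -0.3, 0.5]
width: 0.005
grasp_force: 0.0
```

>>> {"op": "carry_out", "data": {
  "deltas": [
    {"x": -30,"y": 0,"z": -30,"rx": 0,"ry": 0,"rz": 0,"jaw": -1},
    {"x": -60,"y": 0,"z": -70,"rx": 0,"ry": 0,"rz": 0,"jaw": -1},
    {"x": -60,"y": 0,"z": -110,"rx": 0,"ry": -8,"rz": 0,"jaw": 0},
    {"x": -60,"y": 0,"z": -110,"rx": 0,"ry": -40,"rz": 0,"jaw": 1},
    {"x": -60,"y": 0,"z": -110,"rx": 0,"ry": -40,"rz": 0,"jaw": 1},
    {"x": -60,"y": 0,"z": -110,"rx": 0,"ry": -40,"rz": 0,"jaw": 1},
    {"x": -60,"y": 0,"z": -110,"rx": 0,"ry": -40,"rz": 0,"jaw": 1},
    {"x": -60,"y": 0,"z": -110,"rx": 0,"ry": -40,"rz": 0,"jaw": 1}
  ]
}}

```text
t: 13.55
tool_pos: [0.5174, -0.1781, 0.151]
tool_rot: [179.9, 0.0, 90.4]
ft_force: [0.0, 0.4, 0.6]
width: 0.99
grasp_force: 0.0
```

```bash
python3 - <<'E'
from h import *
b=vision.capture("wrist")[:,:,::-1];a=vision.capture("scene")[:,:,::-1];cv2.imwrite("pics/w6w.png",b)
cv2.imwrite("pics/w6.png",np.hstack([b[40:340],cv2.resize(a[165:235,230:300],(288,300),interpolation=cv2.INTER_CUBIC)]))
E
python3 st.py .5165 -.165 -.012
```

```text
{'t': 13.65, 'joints': [7.454, 20.212, 10.489, 109.534, -4.746, 50.589, 20.351], 'tool_pos': [0.517, -0.183, 0.151], 'tool_rot': [179.913, -0.035, 90.028], 'ft_force': [-1.029, 0.042, 0.835], 'width': 1.001, 'grasp_force': 0.0}
delta mm [ 17.6  -0.3 162.5]
```

View pics/w6.png

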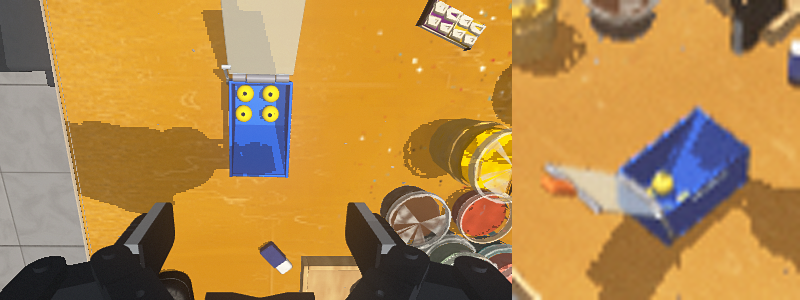

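The lid is fully back and staying open by itself, with the hinge near (260,78) in the crop and the tongue pointing away in the scene crop. The four yellow beads are inside at (245–271, 93–114). I'll measure the box position and grip it.

```bash
python3 - <<'E'
from h import *
c=cam("wrist");P=cast(c,[(230,217),(289,217),(230,121),(292,121)],.044);print(np.round(P,4),P.mean(0))
E
```

```text
[[ 0.4878 -0.2203  0.044 ]
 [ 0.5478 -0.2203  0.044 ]
 [ 0.4904 -0.1252  0.044 ]
 [ 0.5478 -0.1252  0.044 ]] [ 0.51846622 -0.17274758  0.044     ]
```

>>> {"op": "carry_out", "data": {
  "deltas": [
    {"x": 15,"y": 0,"z": 40,"rx": 0,"ry": 0,"rz": 0,"jaw": 1},
    {"x": 15,"y": 0,"z": 80,"rx": 0,"ry": 0,"rz": 0,"jaw": 1},
    {"x": 15,"y": 0,"z": 110,"rx": 0,"ry": 0,"rz": 0,"jaw": 1},
    {"x": 15,"y": 0,"z": 140,"rx": 0,"ry": 0,"rz": 0,"jaw": 1},
    {"x": 15,"y": 0,"z": 163,"rx": 0,"ry": 0,"rz": 0,"jaw": 1},
    {"x": 15,"y": 0,"z": 163,"rx": 0,"ry": 0,"rz": 0,"jaw": 1},
    {"x": 15,"y": 0,"z": 163,"rx": 0,"ry": 0,"rz": 0,"jaw": 0.4},
    {"x": 15,"y": 0,"z": 163,"rx": 0,"ry": 0,"rz": 0,"jaw": -1},
    {"x": 15,"y": 0,"z": 163,"rx": 0,"ry": 0,"rz": 0,"jaw": -1},
    {"x": 15,"y": 0,"z": 163,"rx": 0,"ry": 0,"rz": 0,"jaw": -1}
  ]
}}

```text
t: 14.65
tool_pos: [0.5177, -0.1693, -0.0112]
tool_rot: [179.8, 0.1, 89.9]
ft_force: [0.3, -3.1, 3.7]
width: 0.689
grasp_force: 66.5
```

```bash
python3 st.py .512 .1 .2
python3 - <<'E'
from ik import *
E=.0315
# tool point rel. box: nominal TCP at box z=-.012, x=0 ; spout (-.048,.044)
t=np.array([.512,.072,0])
for th in (65,72,80):
    a=np.radians(th);off=.048*np.array([np.cos(a),np.sin(a)])-.056*np.array([-np.sin(a),np.cos(a)])
    P=t+[0,-.015+off[0],.06+off[1]]
    e,q=ik(P,pose(90,th,0),[[7,20,10,110,-5,50,20],[25,44,-9,111,-55,69,59]]);print(th,np.round(P,3),round(e,3),np.round(q))
E
```

```text
{'t': 14.65, 'joints': [8.592, 34.452, 7.518, 114.349, -8.105, 31.425, 21.629], 'tool_pos': [0.518, -0.169, -0.011], 'tool_rot': [179.756, 0.094, 89.917], 'ft_force': [0.326, -3.097, 3.676], 'width': 0.689, 'grasp_force': 66.509}
delta mm [ 269.    -5.2 -211.7]
65 [0.512 0.128 0.08 ] 0.0 [ 36.  50. -22. 110. -49.  63.  56.]
72 [0.512 0.125 0.088] 0.0 [ 35.  53. -19. 108. -52.  70.  60.]
80 [0.512 0.12  0.098] 0.0 [ 38.  58. -21. 105. -52.  76.  62.]
```

>>> {"op": "carry_out", "data": {
  "deltas": [
    {"x": 0,"y": 0,"z": -20,"rx": 0,"ry": 0,"rz": 0,"jaw": -1},
    {"x": 0,"y": 0,"z": -55,"rx": 0,"ry": 0,"rz": 0,"jaw": -1},
    {"x": 5,"y": 0,"z": -90,"rx": 0,"ry": 0,"rz": 0,"jaw": -1},
    {"x": 20,"y": 0,"z": -120,"rx": 0,"ry": 0,"rz": 0,"jaw": -1},
    {"x": 45,"y": -1,"z": -145,"rx": 0,"ry": 0,"rz": 0,"jaw": -1},
    {"x": 75,"y": -2,"z": -160,"rx": 0,"ry": 0,"rz": 0,"jaw": -1},
    {"x": 110,"y": -3,"z": -160,"rx": 0,"ry": 0,"rz": 0,"jaw": -1},
    {"x": 145,"y": -4,"z": -160,"rx": 0,"ry": 0,"rz": 0,"jaw": -1},
    {"x": 180,"y": -5,"z": -160,"rx": 0,"ry": 0,"rz": 0,"jaw": -1},
    {"x": 215,"y": -6,"z": -160,"rx": 0,"ry": 0,"rz": 0,"jaw": -1}
  ]
}}

```text
t: 15.65
tool_pos: [0.5092, 0.0486, 0.147]
tool_rot: [180.0, 0.0, 90.0]
ft_force: [0.4, -1.3, -4.8]
width: 0.685
grasp_force: 67.5
```

>>> {"op": "carry_out", "data": {
  "deltas": [
    {"x": 33,"y": 0,"z": 0,"rx": 0,"ry": 0,"rz": 0,"jaw": -1},
    {"x": 63,"y": 0,"z": 0,"rx": 0,"ry": 0,"rz": 0,"jaw": -1},
    {"x": 88,"y": 0,"z": 0,"rx": 0,"ry": 0,"rz": 0,"jaw": -1},
    {"x": 105,"y": 0,"z": 0,"rx": 0,"ry": 0,"rz": 0,"jaw": -1},
    {"x": 110,"y": 0,"z": 0,"rx": 0,"ry": 0,"rz": 0,"jaw": -1},
    {"x": 110,"y": 0,"z": 0,"rx": 0,"ry": 0,"rz": 0,"jaw": -1}
  ]
}}

```text
t: 16.25
tool_pos: [0.5097, 0.1573, 0.1468]
tool_rot: [180.0, 0.0, 90.1]
ft_force: [0.8, 0.1, -4.4]
width: 0.69
grasp_force: 67.3
```

```bash
python3 st.py .512 .155 .07
```

```text
{'t': 16.25, 'joints': [-23.318, 19.23, 3.071, 111.178, -1.276, 49.627, -19.533], 'tool_pos': [0.51, 0.157, 0.147], 'tool_rot': [179.989, 0.037, 90.058], 'ft_force': [0.753, 0.068, -4.366], 'width': 0.69, 'grasp_force': 67.323}
delta mm [-2.3  2.3 76.8]
```

>>> {"op": "carry_out", "data": {
  "deltas": [
    {"x": 0,"y": 2,"z": 0,"rx": 0,"ry": 4,"rz": 0,"jaw": -1},
    {"x": 0,"y": 2,"z": 10,"rx": 0,"ry": 10,"rz": 0,"jaw": -1},
    {"x": 0,"y": 2,"z": 20,"rx": 0,"ry": 16,"rz": 0,"jaw": -1},
    {"x": 0,"y": 2,"z": 35,"rx": 0,"ry": 22,"rz": 0,"jaw": -1},
    {"x": 0,"y": 2,"z": 50,"rx": 0,"ry": 28,"rz": 0,"jaw": -1},
    {"x": 0,"y": 2,"z": 65,"rx": 0,"ry": 33,"rz": 0,"jaw": -1},
    {"x": 0,"y": 2,"z": 80,"rx": 0,"ry": 37,"rz": 0,"jaw": -1},
    {"x": 0,"y": 2,"z": 90,"rx": 0,"ry": 40,"rz": 0,"jaw": -1},
    {"x": 0,"y": 2,"z": 90,"rx": 0,"ry": 40,"rz": 0,"jaw": -1}
  ]
}}

```text
t: 17.15
tool_pos: [0.5121, 0.1521, 0.0539]
tool_rot: [-179.8, -39.8, 89.4]
ft_force: [-0.2, -0.1, -4.6]
width: 0.688
grasp_force: 67.4
```

```bash
cat > spout.py <<'E'
from h import *
st=env.read_state();Rm=R(st['tool_rot']);p=np.array(st['tool_pos'])
S=p+Rm@[-.048,0,-.056]; print("spout",np.round(S,4)); print({k:np.round(st[k],3).tolist() for k in ('t','joints','tool_pos','tool_rot','ft_force','width')})
G=np.array([.512,.085,.055])
R1=R([180,0,90])@Ro.from_euler('y',[0],degrees=True).as_matrix()[0]
for th in (40,46,52,58,64,70,75):
    M=R([180,0,90])@Ro.from_euler('y',th,degrees=True).as_matrix(); P=G-M@[-.048,0,-.056]
    print(th,np.round(Rm.T@(P-p)*1000,0),np.round(Ro.from_matrix(Rm.T@M).as_rotvec(degrees=True),1))
E
python3 spout.py
```

```text
spout [0.5116 0.0793 0.0662]
{'t': 17.15, 'joints': [16.962, 35.651, -16.044, 116.852, -48.639, 42.528, 43.752], 'tool_pos': [0.512, 0.152, 0.054], 'tool_rot': [-179.777, -39.837, 89.411], 'ft_force': [-0.214, -0.141, -4.551], 'width': 0.688}
40 [-3. -0. 12.] [ 0.2  0.2 -0.5]
46 [ 3. -0.  7.] [ 0.2  6.2 -0.4]
52 [ 8. -0.  1.] [ 0.2 12.2 -0.4]
58 [12. -0. -6.] [ 0.2 18.2 -0.4]
64 [ 16.  -0. -12.] [ 0.2 24.2 -0.4]
70 [ 19.  -0. -19.] [ 0.3 30.2 -0.4]
75 [ 21.  -0. -26.] [ 0.3 35.2 -0.4]
```

>>> {"op": "carry_out", "data": {
  "deltas": [
    {"x": 3,"y": 0,"z": 7,"rx": 0,"ry": 6,"rz": 0,"jaw": -1},
    {"x": 8,"y": 0,"z": 1,"rx": 0,"ry": 11,"rz": 0,"jaw": -1},
    {"x": 10,"y": 0,"z": -3,"rx": 0,"ry": 14,"rz": 0,"jaw": -1},
    {"x": 11,"y": 0,"z": -5,"rx": 0,"ry": 16,"rz": 0,"jaw": -1},
    {"x": 12,"y": 0,"z": -6,"rx": 0,"ry": 18,"rz": 0,"jaw": -1},
    {"x": 13,"y": 0,"z": -8,"rx": 0,"ry": 20,"rz": 0,"jaw": -1},
    {"x": 14,"y": 0,"z": -10,"rx": 0,"ry": 22,"rz": 0,"jaw": -1},
    {"x": 16,"y": 0,"z": -12,"rx": 0,"ry": 24,"rz": 0,"jaw": -1},
    {"x": 17,"y": 0,"z": -14,"rx": 0,"ry": 26,"rz": 0,"jaw": -1},
    {"x": 18,"y": 0,"z": -17,"rx": 0,"ry": 28,"rz": 0,"jaw": -1}
  ]
}}

```text
t: 18.15
tool_pos: [0.5126, 0.1599, 0.0818]
tool_rot: [179.8, -68.1, 90.2]
ft_force: [-0.2, -0.1, -4.2]
width: 0.688
grasp_force: 67.9
```

>>> {"op": "carry_out", "data": {
  "deltas": [
    {"x": 0,"y": 0,"z": 0,"rx": 0,"ry": 0,"rz": 0,"jaw": -1},
    {"x": 0,"y": 0,"z": 0,"rx": 0,"ry": 0,"rz": 0,"jaw": -1},
    {"x": 0,"y": 0,"z": 0,"rx": 0,"ry": 0,"rz": 0,"jaw": -1},
    {"x": 0,"y": 0,"z": 0,"rx": 0,"ry": 0,"rz": 0,"jaw": -1},
    {"x": 0,"y": 0,"z": 0,"rx": 0,"ry": 0,"rz": 0,"jaw": -1},
    {"x": 0,"y": 0,"z": 0,"rx": 0,"ry": 0,"rz": 0,"jaw": -1}
  ]
}}

```text
t: 18.75
tool_pos: [0.5126, 0.16, 0.0819]
tool_rot: [179.7, -68.0, 90.2]
ft_force: [0.5, -1.3, -3.8]
width: 0.688
grasp_force: 67.9
```

```bash
cat > beads.py <<'E'
from h import *
def yb(n,z):
    c=cam(n);b=vision.capture(n)[:,:,::-1].copy();H,S,V=cv2.split(cv2.cvtColor(b,cv2.COLOR_BGR2HSV))
    m=(H>=23)&(H<=34)&(S>130)&(V>110)
    for k in blobs(m,3):
        P=cast(c,k[:,0].mean(0),z)[0]
        if .4<P[0]<.65 and -.3<P[1]<.4: print(n,'yellow',np.round(P[:2],3),'area',cv2.contourArea(k),k[:,0].mean(0).round())
    m=((H<=4)|(H>=176))&(S>150)&(V>90)
    for k in blobs(m,3):
        P=cast(c,k[:,0].mean(0),z)[0]
        if .4<P[0]<.65 and -.3<P[1]<.4: print(n,'red',np.round(P[:2],3),cv2.contourArea(k))
    return b
if __name__=="__main__":
    for n in("top","scene","wrist"): cv2.imwrite(f"pics/b_{n}.png",yb(n,.015))
E
python3 beads.py; python3 spout.py | head -2
```

```text
top red [0.492 0.278] 3.0
scene yellow [0.488 0.021] area 14.5 [237. 243.]
scene red [0.488 0.28 ] 16.0
scene red [0.548 0.275] 14.5
wrist yellow [0.435 0.101] area 204.0 [133. 366.]
wrist yellow [0.422 0.097] area 47.5 [110. 372.]
wrist yellow [0.59  0.094] area 30.0 [385. 378.]
wrist yellow [0.412 0.175] area 22.0 [135. 268.]
wrist yellow [0.607 0.219] area 17.5 [359. 229.]
wrist yellow [0.438 0.112] area 15.0 [143. 348.]
wrist yellow [0.414 0.158] area 12.0 [131. 286.]
wrist yellow [0.614 0.247] area 9.5 [359. 209.]
wrist yellow [0.607 0.097] area 7.5 [413. 374.]
wrist yellow [0.612 0.237] area 7.5 [360. 216.]
wrist yellow [0.435 0.116] area 4.5 [141. 341.]
wrist yellow [0.639 0.166] area 4.0 [417. 278.]
wrist yellow [0.646 0.161] area 3.5 [429. 283.]
wrist yellow [0.591 0.11 ] area 3.0 [380. 352.]
wrist yellow [0.602 0.111] area 3.0 [395. 349.]
wrist yellow [0.608 0.231] area 3.0 [357. 221.]
spout [0.5126 0.09   0.0583]
{'t': 18.9, 'joints': [32.8, 50.671, -23.8, 112.461, -57.171, 59.577, 62.163], 'tool_pos': [0.513, 0.16, 0.082], 'tool_rot': [179.778, -67.974, 90.18], 'ft_force': [0.144, -0.691, -3.746], 'width': 0.684}
```

>>> {"op": "carry_out", "data": {
  "deltas": [
    {"x": 2,"y": 0,"z": -8,"rx": 0,"ry": 6,"rz": 0,"jaw": -1},
    {"x": 4,"y": 0,"z": -15,"rx": 0,"ry": 12,"rz": 0,"jaw": -1},
    {"x": 4,"y": 0,"z": -15,"rx": 0,"ry": 12,"rz": 0,"jaw": -1},
    {"x": 4,"y": 0,"z": -15,"rx": 0,"ry": 12,"rz": 0,"jaw": -1},
    {"x": 4,"y": 0,"z": -15,"rx": 0,"ry": 12,"rz": 0,"jaw": -1},
    {"x": 4,"y": 0,"z": -15,"rx": 0,"ry": 12,"rz": 0,"jaw": -1},
    {"x": 40,"y": 0,"z": -35,"rx": 0,"ry": 12,"rz": 0,"jaw": -1},
    {"x": 80,"y": 0,"z": -40,"rx": 0,"ry": 4,"rz": 0,"jaw": -1},
    {"x": 100,"y": 0,"z": -40,"rx": 0,"ry": -4,"rz": 0,"jaw": -1},
    {"x": 100,"y": 0,"z": -40,"rx": 0,"ry": -12,"rz": 0,"jaw": -1}
  ]
}}

```text
t: 19.9
tool_pos: [0.5122, 0.1623, 0.1931]
tool_rot: [179.3, -55.7, 90.7]
ft_force: [1.4, -0.7, -5.6]
width: 0.69
grasp_force: 67.7
```

```bash
python3 beads.py | grep -v wrist; python3 st.py .517 -.17 .12
```

```text
top yellow [0.492 0.019] area 4.0 [222. 221.]
top red [0.492 0.278] 3.0
scene yellow [0.507 0.019] area 51.0 [233. 239.]
scene yellow [0.535 0.073] area 13.0 [215. 244.]
scene red [0.488 0.28 ] 16.0
scene red [0.548 0.275] 14.5
{'t': 20.05, 'joints': [29.05, 30.65, -23.808, 114.204, -52.371, 60.177, 44.53], 'tool_pos': [0.512, 0.163, 0.192], 'tool_rot': [179.27, -55.947, 90.916], 'ft_force': [-0.322, -0.49, -6.129], 'width': 0.69, 'grasp_force': 67.748}
delta mm [-246.     3.1 -235.2]
```

>>> {"op": "carry_out", "data": {
  "deltas": [
    {"x": -5,"y": 0,"z": -10,"rx": 0,"ry": -8,"rz": 0,"jaw": -1},
    {"x": -25,"y": 0,"z": -55,"rx": 0,"ry": -56,"rz": 0,"jaw": -1},
    {"x": -25,"y": 0,"z": -55,"rx": 0,"ry": -56,"rz": 0,"jaw": -1},
    {"x": -25,"y": 0,"z": -55,"rx": 0,"ry": -56,"rz": 0,"jaw": -1},
    {"x": -25,"y": 0,"z": -55,"rx": 0,"ry": -56,"rz": 0,"jaw": -1},
    {"x": -25,"y": 0,"z": -55,"rx": 0,"ry": -56,"rz": 0,"jaw": -1},
    {"x": -25,"y": 0,"z": -55,"rx": 0,"ry": -56,"rz": 0,"jaw": -1},
    {"x": -25,"y": 0,"z": -55,"rx": 0,"ry": -56,"rz": 0,"jaw": -1},
    {"x": -25,"y": 0,"z": -55,"rx": 0,"ry": -56,"rz": 0,"jaw": -1}
  ]
}}

```text
t: 20.95
tool_pos: [0.5103, 0.0999, 0.1965]
tool_rot: [-179.6, -0.0, 90.0]
ft_force: [0.4, -0.0, -3.9]
width: 0.685
grasp_force: 67.6
```

```bash
python3 beads.py | grep -v wrist; python3 st.py .517 -.17 .12
```

```text
top yellow [0.51  0.017] area 24.0 [223. 216.]
top yellow [0.539 0.072] area 7.5 [209. 209.]
top red [0.492 0.278] 3.0
scene yellow [0.509 0.018] area 45.0 [233. 239.]
scene yellow [0.534 0.073] area 8.0 [215. 244.]
scene red [0.488 0.28 ] 16.0
scene red [0.548 0.275] 14.5
{'t': 21.1, 'joints': [-4.974, 15.273, -11.216, 109.216, 3.501, 55.991, -18.031], 'tool_pos': [0.512, 0.098, 0.198], 'tool_rot': [-179.845, 0.008, 89.74], 'ft_force': [-0.268, -0.209, -3.934], 'width': 0.687, 'grasp_force': 67.584}
delta mm [-268.1    6.7   78. ]
```

>>> {"op": "carry_out", "data": {
  "deltas": [
    {"x": -40,"y": 2,"z": 0,"rx": 0,"ry": 0,"rz": 0,"jaw": -1},
    {"x": -90,"y": 5,"z": 10,"rx": 0,"ry": 0,"rz": 0,"jaw": -1},
    {"x": -135,"y": 6,"z": 30,"rx": 0,"ry": 0,"rz": 0,"jaw": -1},
    {"x": -180,"y": 6,"z": 60,"rx": 0,"ry": 0,"rz": 0,"jaw": -1},
    {"x": -220,"y": 6,"z": 90,"rx": 0,"ry": 0,"rz": 0,"jaw": -1},
    {"x": -250,"y": 6,"z": 120,"rx": 0,"ry": 0,"rz": 0,"jaw": -1},
    {"x": -268,"y": 6,"z": 150,"rx": 0,"ry": 0,"rz": 0,"jaw": -1},
    {"x": -268,"y": 6,"z": 170,"rx": 0,"ry": 0,"rz": 0,"jaw": -1},
    {"x": -268,"y": 6,"z": 180,"rx": 0,"ry": 0,"rz": 0,"jaw": -1},
    {"x": -268,"y": 6,"z": 180,"rx": 0,"ry": 0,"rz": 0,"jaw": -1}
  ]
}}

```text
t: 22.1
tool_pos: [0.5169, -0.1678, 0.0181]
tool_rot: [-179.9, -0.1, 89.9]
ft_force: [-0.5, 0.1, -3.8]
width: 0.687
grasp_force: 67.4
```

```bash
python3 st.py .517 -.17 -.011
```

```text
{'t': 22.1, 'joints': [17.072, 31.623, -3.256, 113.299, 2.894, 35.277, 11.8], 'tool_pos': [0.517, -0.168, 0.018], 'tool_rot': [-179.889, -0.065, 89.868], 'ft_force': [-0.539, 0.056, -3.83], 'width': 0.687, 'grasp_force': 67.406}
delta mm [-2.3  0.2 29.1]
```

>>> {"op": "carry_out", "data": {
  "deltas": [
    {"x": 0,"y": 0,"z": 12,"rx": 0,"ry": 0,"rz": 0,"jaw": -1},
    {"x": 0,"y": 0,"z": 21,"rx": 0,"ry": 0,"rz": 0,"jaw": -1},
    {"x": 0,"y": 0,"z": 26,"rx": 0,"ry": 0,"rz": 0,"jaw": -1},
    {"x": 0,"y": 0,"z": 29,"rx": 0,"ry": 0,"rz": 0,"jaw": -1},
    {"x": 0,"y": 0,"z": 29,"rx": 0,"ry": 0,"rz": 0,"jaw": -1},
    {"x": 0,"y": 0,"z": 29,"rx": 0,"ry": 0,"rz": 0,"jaw": -1}
  ]
}}

```text
t: 22.7
tool_pos: [0.5188, -0.1673, -0.0092]
tool_rot: [179.9, 0.0, 90.0]
ft_force: [-0.2, -1.0, -5.5]
width: 0.689
grasp_force: 67.7
```

>>> {"op": "carry_out", "data": {
  "deltas": [
    {"x": 0,"y": 0,"z": 1.5,"rx": 0,"ry": 0,"rz": 0,"jaw": -1},
    {"x": 0,"y": 0,"z": 2,"rx": 0,"ry": 0,"rz": 0,"jaw": -1},
    {"x": 0,"y": 0,"z": 2,"rx": 0,"ry": 0,"rz": 0,"jaw": -1}
  ]
}}

```text
t: 23.0
tool_pos: [0.5191, -0.1677, -0.0106]
tool_rot: [179.9, 0.0, 90.0]
ft_force: [-1.6, -0.5, 3.5]
width: 0.688
grasp_force: 68.7
```

Contact with the table, so I'll release and rise.

>>> {"op": "carry_out", "data": {
  "deltas": [
    {"x": 0,"y": 0,"z": 0,"rx": 0,"ry": 0,"rz": 0,"jaw": 0.6},
    {"x": 0,"y": 0,"z": 0,"rx": 0,"ry": 0,"rz": 0,"jaw": 1},
    {"x": 0,"y": 0,"z": 0,"rx": 0,"ry": 0,"rz": 0,"jaw": 1},
    {"x": 0,"y": 0,"z": 0,"rx": 0,"ry": 0,"rz": 0,"jaw": 1},
    {"x": 0,"y": 0,"z": -20,"rx": 0,"ry": 0,"rz": 0,"jaw": 1},
    {"x": 0,"y": 0,"z": -60,"rx": 0,"ry": 0,"rz": 0,"jaw": 1},
    {"x": -20,"y": 0,"z": -110,"rx": 0,"ry": 0,"rz": 0,"jaw": 1},
    {"x": -30,"y": 0,"z": -160,"rx": 0,"ry": 0,"rz": 0,"jaw": 1},
    {"x": -30,"y": 0,"z": -200,"rx": 0,"ry": 0,"rz": 0,"jaw": 1},
    {"x": -30,"y": 0,"z": -200,"rx": 0,"ry": 0,"rz": 0,"jaw": 1}
  ]
}}

```text
t: 24.0
tool_pos: [0.5223, -0.1992, 0.1953]
tool_rot: [179.2, 0.3, 89.9]
ft_force: [0.2, -0.3, -0.6]
width: 1.002
grasp_force: 0.0
```

```bash
python3 - <<'E'
from h import *
import beads
st=env.read_state();print(st['t'],st['tool_pos'],st['ft_force'],st['width'])
for n in("top","scene"): beads.yb(n,.015)
c=cam("wrist");b=vision.capture("wrist")[:,:,::-1].copy();cv2.imwrite("pics/end.png",b);H,S,V=cv2.split(cv2.cvtColor(b,cv2.COLOR_BGR2HSV))
m=(H>105)&(H<130)&(S>120)
for k in blobs(m,300):
    P=cast(c,cv2.convexHull(k)[:,0],.044)[:,:2]*1000;print('blue',cv2.minAreaRect(P.astype(np.float32)),cv2.boundingRect(k))
m=(H>=23)&(H<=34)&(S>150)&(V>130)
for k in blobs(m,30): print('yel',np.round(cast(c,k[:,0].mean(0),.012)[0],3),cv2.contourArea(k),k[:,0].mean(0))
m=(H<=13)&(S>180)&(V>150)
for k in blobs(m,20): print('orange',k[:,0].mean(0),cv2.contourArea(k))
E
```

```text
24.0 [ 0.5222813  -0.19924649  0.19531741] [ 0.20743066 -0.33388515 -0.57681279] 1.0020742099709463
top yellow [0.51  0.017] area 24.0 [223. 216.]
top yellow [0.538 0.072] area 6.0 [210. 209.]
top red [0.492 0.278] 3.0
scene yellow [0.507 0.018] area 48.0 [233. 239.]
scene yellow [0.535 0.073] area 13.0 [215. 244.]
scene red [0.488 0.28 ] 16.0
scene red [0.548 0.275] 14.5
blue ((520.007568359375, -167.31381225585938), (94.68701171875, 59.393951416015625), 89.58016204833984) (231, 99, 58, 89)
yel [ 0.775 -0.21   0.012] 374.0 [467.28712871 176.32673267]
yel [ 0.782 -0.177  0.012] 104.5 [478.29268293 149.31707317]
yel [ 0.756 -0.175  0.012] 32.5 [457.32 147.56]
yel [ 0.743 -0.203  0.012] 30.5 [442.34782609 170.26086957]
orange [465.7443609  225.93233083] 1046.5
```

```bash
python3 -c "
from station import job
print(job.sign_off())"
```

```text
the job is handed in; nothing more can be done
None
```

The job is handed in: the lid snapped open and stayed back, the yellow beads are in the empty tray (three lie touching, so four is judged from their combined size), and the empty box stands upright on the table with its lid open. The red beads are still in their own tray. I turned the closed box about 78° before opening it because the lid could not be reached otherwise. Early on, the fingers pressed on the lid at about 30 N because they end about 31 mm short of the reported tool tip.

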